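Set up the fossil imaging dock

TASK

Get this find ready for its record photograph: slide every specimen slide on the table into a lane of the aluminium dock, nose first and right way up under the fixed dark bar, until it is fully home against the back stop (one slide per lane, any lane). Stand every toppled vial upright, cap up, anywhere on the dark rubber mat, and press the black scale block down into the recess of the grey seat until its striped top is flush. There may be fewer slides and vials on one day than another; leave the other things on the table where they are.

Things in the scene. Friction and masses are not known exactly. Their poses are not given: they have to be found in the camera images.
- dock: Fixed aluminium dock, plate 150 (x) x 206 (y) x 6 mm; origin at the centre of its underside. Slides enter at its front edge, x = -75 mm, and travel along its +x. Three lanes at y = -66, 0, +66 mm, each 41 mm wide, floor at z = 6 mm. Lane walls (top at z = 19 mm, rounded front ends) run from x = -7 mm to the back stop, face at x = +65 mm, top at z = 30 mm; ahead of the walls is a bare apron.
- dock_bar (a point): Centre of the underside of the fixed dark steel bar that crosses all lanes, at x = 36, y = 0, z = 19 mm in the dock. The bar spans dock x = 22 to 50 mm, its underside 13 mm above the lane floor, its top at z = 37 mm.
- lane0_end (a point): Lane 0 (y = -66 mm in the dock): the point on the lane floor, in its middle, at the back stop's face; a slide's nose point comes here when it is fully home.
- lane1_end (a point): Lane 1 (y = 0 mm in the dock): the point on the lane floor, in its middle, at the back stop's face; a slide's nose point comes here when it is fully home.
- lane2_end (a point): Lane 2 (y = 66 mm in the dock): the point on the lane floor, in its middle, at the back stop's face; a slide's nose point comes here when it is fully home.
- slide0: Specimen slide: white plate 110 long (x -55 to +55) x 36 wide x 8 mm thick; the foremost 12 mm of its nose (+x end) is 28 mm wide. Origin at the centre of its underside, z up. A brown fossil fragment is fixed on it at x = -14 to +8 mm, up to z = 19 mm (it stays in front of the bar), and a grip tab behind that. About 0.12 kg. May be absent.
- slide1: Specimen slide: white plate 110 long (x -55 to +55) x 36 wide x 8 mm thick; the foremost 12 mm of its nose (+x end) is 28 mm wide. Origin at the centre of its underside, z up. A brown fossil fragment is fixed on it at x = -14 to +8 mm, up to z = 19 mm (it stays in front of the bar), and a grip tab behind that. About 0.12 kg. May be absent.
- slide2: Specimen slide: white plate 110 long (x -55 to +55) x 36 wide x 8 mm thick; the foremost 12 mm of its nose (+x end) is 28 mm wide. Origin at the centre of its underside, z up. A brown fossil fragment is fixed on it at x = -14 to +8 mm, up to z = 19 mm (it stays in front of the bar), and a grip tab behind that. About 0.12 kg. May be absent.
- slide0_nose (a point): Middle of the lower edge of that slide's nose (x = +55, y = 0, z = 0 mm in the slide). At the slide's other end is an upright aluminium grip tab on its centreline: 30 mm long (slide x = -50 to -20), 12 mm thick (y), standing from the plate's top, z = 8, to z = 38 mm.
- slide1_nose (a point): Middle of the lower edge of that slide's nose (x = +55, y = 0, z = 0 mm in the slide). At the slide's other end is an upright aluminium grip tab on its centreline: 30 mm long (slide x = -50 to -20), 12 mm thick (y), standing from the plate's top, z = 8, to z = 38 mm.
- slide2_nose (a point): Middle of the lower edge of that slide's nose (x = +55, y = 0, z = 0 mm in the slide). At the slide's other end is an upright aluminium grip tab on its centreline: 30 mm long (slide x = -50 to -20), 12 mm thick (y), standing from the plate's top, z = 8, to z = 38 mm.
- vial0: Clear glass vial, black screw cap, 66 mm long, found on its side, cap roughly towards the robot. Own x runs from base to cap (up when upright). Square body 32 x 32 mm from x = -33 (flat base) to +15 mm; cap radius 14 mm from x = 19 to 33 mm. Its long axis is at y = 0, z = 16 mm of its frame: the origin is the middle of the side it lies on at the start. About 0.07 kg. May be absent.
- vial1: Clear glass vial, black screw cap, 66 mm long, found on its side, cap roughly towards the robot. Own x runs from base to cap (up when upright). Square body 32 x 32 mm from x = -33 (flat base) to +15 mm; cap radius 14 mm from x = 19 to 33 mm. Its long axis is at y = 0, z = 16 mm of its frame: the origin is the middle of the side it lies on at the start. About 0.07 kg. May be absent.
- vial0_base (a point): Centre of that vial's flat base.
- vial1_base (a point): Centre of that vial's flat base.
- mat: Fixed dark rubber mat 90 (x) x 150 (y) x 5 mm thick, origin at the centre of its underside: its top is at z = 5 mm.
- seat: Fixed grey plastic seat 90 (x) x 70 (y) x 30 mm high, origin at the centre of its underside. Central recess 54 (x) x 34 (y) mm, open at the top, floor at z = 8 mm (22 mm deep). A steel lift pad, 40 x 22 mm, stands 8 mm above that floor (top at z = 16 mm) until it is pushed down.
- lift_pad (a joint): How far the lift pad in the seat has been pushed down, 0 (up) to 0.008 m (level with the recess floor). It is stiff (about 6 N of friction) and stays where it is left, so the block laid on it stands 8 mm proud of the seat until it is pressed down with some 7 to 15 N.
- block: Black plastic scale block 50 (x) x 30 (y) x 22 mm high with white stripes on its top; origin at the centre of its underside; 0.08 kg. Fits the recess with 2 mm to spare on each side, long side along the seat's x, either way round; flush when its underside is on the recess floor.
- vertebra: Bystander: brown fossil vertebra, about 50 mm across with a 20 mm spur to its +x, 31 mm high; origin under its centre. Leave alone.
- fragment: Bystander: small loose bone fragment 26 x 18 x 12 mm high; origin at underside. Leave alone.
- magnifier: Bystander: brass magnifier on a round foot, 64 mm across, 94 mm high; origin at underside. Leave alone.
- jar: Bystander: amber jar, 60 mm across, 100 mm high; origin at underside. Leave alone.
Mind the look-alikes: they are no part of the job. Leave any orange, pink or turquoise look-alike of the vial1 alone.

How it is judged (in metres and radians):
At the end, for the whole second after the job is handed in: Each slide present: nose within 7 mm of a lane end point, flat and in line with the dock (0.12 rad). Each vial present: cap up within 0.1 rad, base centre over the mat and down on it. Block within 6 mm of the seat centre, level (0.06 rad), at most 2 mm proud. All at rest ((distance between slide0_nose and lane0_end below 0.007 m or distance between slide0_nose and lane1_end below 0.007 m or distance between slide0_nose and lane2_end below 0.007 m) and angle between the x axis of each of slide0, slide1, slide2 and the x axis of dock, either way round below 0.12 rad and angle between each of slide0, slide1, slide2's own z axis and vertical below 0.12 rad and linear speed of each of slide0, slide1, slide2, vial0, vial1, block below 0.02 m/s and (distance between slide1_nose and lane0_end below 0.007 m or distance between slide1_nose and lane1_end below 0.007 m or distance between slide1_nose and lane2_end below 0.007 m) and (distance between slide2_nose and lane0_end below 0.007 m or distance between slide2_nose and lane1_end below 0.007 m or distance between slide2_nose and lane2_end below 0.007 m) and angle between each of vial0, vial1's own x axis and vertical below 0.1 rad and x of vial0_base in the frame of mat between -0.045 and 0.045 m and y of vial0_base in the frame of mat between -0.075 and 0.075 m and z of each of vial0_base, vial1_base in the frame of mat below 0.01 m and x of vial1_base in the frame of mat between -0.045 and 0.045 m and y of vial1_base in the frame of mat between -0.075 and 0.075 m and horizontal distance between block and seat below 0.006 m and z of block in the frame of seat below 0.01 m and angle between block's own z axis and vertical below 0.06 rad); the robot touches nothing.
It fails at once if the vertebra is pushed more than 30 mm from its place (distance of vertebra from where it was at the start of the episode above 0.03 m).
It fails at once if the fragment is pushed more than 30 mm from its place (distance of fragment from where it was at the start of the episode above 0.03 m).
It fails at once if the magnifier is pushed more than 30 mm from its place (distance of magnifier from where it was at the start of the episode above 0.03 m).
It fails at once if the jar is pushed more than 30 mm from its place (distance of jar from where it was at the start of the episode above 0.03 m).
Of slide0, slide1, slide2, vial0, vial1 only 4 to 5 are there at a start; the rules pass over those that are not, and their reading is None.
At some moment in a run one of slide0, slide1, slide2, block may be knocked a few centimetres aside while the robot is not near it.
Once in a run the grip may slacken for a moment while it holds something.
It also fails if it takes over 210 s, if anything falls off the work surface, if the arm or the gripper's body presses on something with over 40 N, if the wrist force passes 120 N, or if a joint passes its speed limit or range.

ROBOT

A 6-joint arm with a two-finger parallel gripper is mounted at the origin on the work surface. World frame = base frame: x ahead of the robot, y to its left, z up, the work surface at z = 0. Lengths are in mm, angles in degrees, forces in N, time in s.
With the tool pointing down it reaches from about 350 to 875 mm from the base axis. Payload 4.2 kg.
Tool frame: the origin (TCP) lies between the finger pads; the fingertips stand tips_ahead ahead of it and the grasp point (between the pads) lies 11 mm behind it (tips_ahead is the distance from the TCP to the fingertips, in mm); z points along the fingers, y is the direction in which the jaws open and shut (so a half turn about z gives the same grasp; the last joint's range is limited). The gripper opens to 87 mm and grips with 3 to 60 N. Pads are 19 mm wide; open, the fingers measure 117 mm over their backs; the gripper's body (75 mm by 190 mm) begins 51 mm behind the grasp point.
Start: joints at [-60.814, 22.042, 0.453, 0, -68.411, -14.817], TCP at [155.129, -605.421, 230.55] pointing down, gripper open.
Joint ranges: [-179.83, 179.83], [-69.29, 118.12], [-61.27, 80.66], [-181.25, 117.63], [-171.15, -9.14], [-177.46, 177.46]. Speed limits (degrees/s): [159.86, 159.86, 180, 180, 180, 180].

INTERFACE

Orientations are given as a 3x3 rotation matrix whose columns are the frame's x, y, z axes.
In Python, from station import * gives the robot as it stands.
- The arm moves only by the tool drive_tool, never from a script. Its argument "commands" is a list of rows, each a list of 7 numbers: the opening in per cent of the stroke, from 0 (shut) to 100 (fully open), then the shift along the tool's x, y, z in m, then the turn, a rotation vector about the tool's x, y, z in degrees. A call has 1 to 20 rows; each row is the pose to reach, as a shift and turn from the pose commanded when the call began, along the tool's axes at that moment; what a row does not reach only later rows make up. A row lasts 1/12 s, in which the tool goes at most 41.7 mm and 7.16 degrees, less where a joint would pass 70% of its speed; a pose out of reach is approached as far as the arm can. A call with a gripper value outside its range is refused whole. The fingers move at their own pace and stop on an object; the grip force is fixed at half the most. Time passes only in rows, so rows that repeat a pose let the fingers close. It gives the time, the measured TCP pose, the force and the opening at its end, in the units of the state.
- state(): the state, without advancing time (a new reading comes with each control period).
- grab_frame(name): name is "scene" or "top" or "wrist"; returns the picture (384x512x3 uint8, red, green, blue); there is no depth.
- get_calibration(name): a dict with "fx", "fy", "cx", "cy" (pixels), "origin" and "rotation" of the camera in the world. Camera axes: x right, y up, looking along -z (the intrinsics and any distortion apply to the point x, -y, -z); pixel columns grow to the right and rows downward; lengths in mm; the calibration is good to about 2 mm. A picture is of the moment at which its call begins: read the wrist's pose just before it. get_calibration takes no time and is no camera call; for the wrist camera it gives the pose at the moment of the call.
- close_job(): hands the job in, once; it reports no verdict.
The state is a dict: "time_s": time; "q": joint angles; "qvel": joint speeds; "effort": joint torques, N m; "tcp_pos": TCP position; "tcp_rot": TCP orientation; "ft_force": force on the tool from outside, world axes, zero at the start; "wrist_torque": the same for the moment, N m; "width": opening from 0.0 (shut) to 1.0 (fully open).
Only numpy, scipy, OpenCV 4.12 (cv2) and the standard library are available. Lean on these libraries where they do the work, as an engineer would, in place of code of your own. Each camera call takes 0.05 s, during which the arm holds its last target.

## Working session

There is one attempt and no reset: what is moved stays moved. The work goes in short steps, Python scripts to look and compute and a tool call to move; the robot and the scene stay as the last step left them, time stands still between calls to the robot, and variables do not carry over. Pictures are saved under pics/ and viewed, and the job is handed in when it is done.

Besides the shell and the picture viewer there is one more tool, called after ">>>" by a JSON object that holds its "op" and its "data". drive_tool: Moves the arm, as the interface text tells. Its arguments: {"type":"object","properties":{"commands":{"type":"array","items":{"type":"array","items":{"type":"number"}}}},"required":["commands"]}

```bash
ls; mkdir -p pics; python3 - <<'E'
from station import *
import cv2
print(state())
for n in ("scene","top","wrist"):
    c=get_calibration(n); print(n,c)
    im=grab_frame(n); cv2.imwrite(f"pics/{n}0.png",im[:,:,::-1])
E
```

```text
pics
{'time_s': 0.0, 'q': array([-6.08124709e+01,  2.20900458e+01,  3.78081269e-01, -2.71538302e-02,
       -6.84099433e+01, -1.48162617e+01]), 'qvel': array([ 0.04337001,  0.1202904 ,  0.01165991, -0.01610861,  0.01416251,
        0.10225817]), 'effort': array([ 1.45202099e-03, -3.90665388e+01,  1.87403619e+01,  4.21998784e+00,
        1.08657213e-02, -1.84457517e-04]), 'tcp_pos': array([ 154.98702898, -604.86953069,  229.46026637]), 'tcp_rot': array([[-9.68751098e-01, -2.48034037e-01, -6.52871483e-04],
       [-2.48034868e-01,  9.68748889e-01,  2.07240424e-03],
       [ 1.18441733e-04,  2.16957878e-03, -9.99997639e-01]]), 'ft_force': array([-0.44797278,  0.84814204,  0.7614852 ]), 'wrist_torque': array([-0.03087648,  0.03959412, -0.03811203]), 'width': 1.000948034049761}
scene {'fx': 380.6760144998136, 'fy': 380.6760144998136, 'cx': 259.9448277851357, 'cy': 191.1551017122966, 'origin': array([1023.47004743, -675.36801944,  890.07305713]), 'rotation': array([[ 0.82512264, -0.40774848,  0.39104194],
       [ 0.56494049,  0.59078439, -0.57603476],
       [ 0.00385582,  0.69621475,  0.71782321]])}
top {'fx': 369.3251023422695, 'fy': 369.3251023422695, 'cx': 248.90157636223003, 'cy': 192.26090387516203, 'origin': array([ 511.33382771,   11.34274349, 1121.71534008]), 'rotation': array([[-0.00320795,  0.99944345, -0.03320393],
       [-0.99996988, -0.00297141,  0.00717062],
       [ 0.00706797,  0.03322593,  0.99942287]])}
wrist {'fx': 318.08612267196503, 'fy': 318.08612267196503, 'cx': 257.44767092081867, 'cy': 191.71339333518003, 'origin': array([  89.11459027, -622.44626817,  384.23946913]), 'rotation': array([[-0.24795606, -0.93779446, -0.24302126],
       [ 0.96876868, -0.23944578, -0.06444352],
       [ 0.00224437, -0.25141055,  0.96787794]])}
```

View pics/scene0.png

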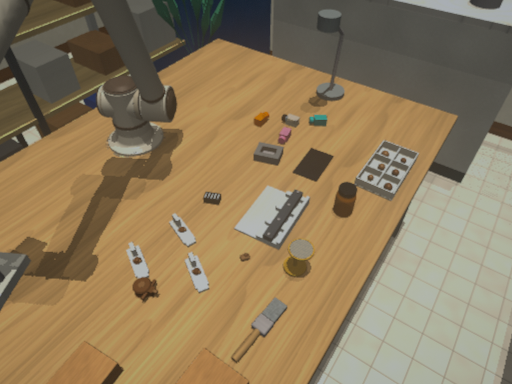

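View pics/top0.png

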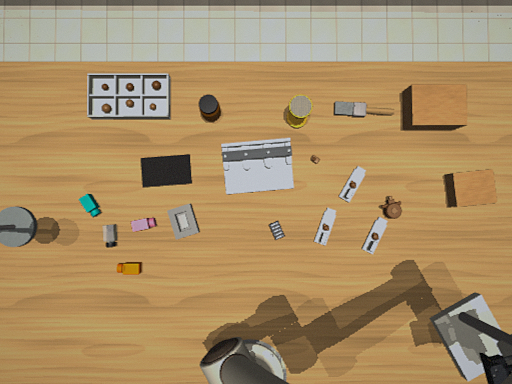

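View pics/wrist0.png

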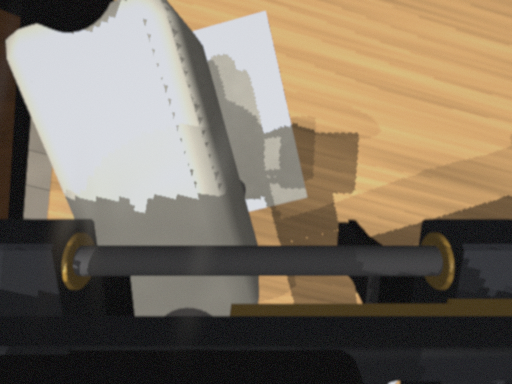

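The top view shows three slides at about (353,184), (326,227), (375,236). The plain vial is at (110,234), next to the orange, pink and turquoise look-alikes. Also visible are the seat (183,221), block (277,230), mat (166,170) and dock (258,166). Next I'll look at it enlarged.

```bash
cat > h.py <<'E'
from station import *
import numpy as np, cv2
np.set_printoptions(precision=2,suppress=True)
def ray(c,u,v):
    d=np.array([(u-c['cx'])/c['fx'],-(v-c['cy'])/c['fy'],-1.0])
    return c['origin'],c['rotation']@d
def pt(c,u,v,z):
    o,d=ray(c,u,v); return o+d*(z-o[2])/d[2]
def proj(c,p):
    q=c['rotation'].T@(np.asarray(p,float)-c['origin'])
    return np.array([c['cx']+c['fx']*q[0]/-q[2], c['cy']-c['fy']*q[1]/-q[2]])
def crop(im,x0,y0,x1,y1,name,s):
    cv2.imwrite(f"pics/{name}.png",cv2.resize(im[y0:y1,x0:x1,::-1],None,fx=s,fy=s,interpolation=cv2.INTER_CUBIC))
E
python3 - <<'E'
from h import *
im=grab_frame("top"); np.save("top.npy",im)
crop(im,260,130,420,250,"t_r",5)
crop(im,70,130,230,290-40,"t_l",5)
crop(im,200,130,320,220,"t_d",6)
E
```

```text
(no output)
```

View pics/t_r.png

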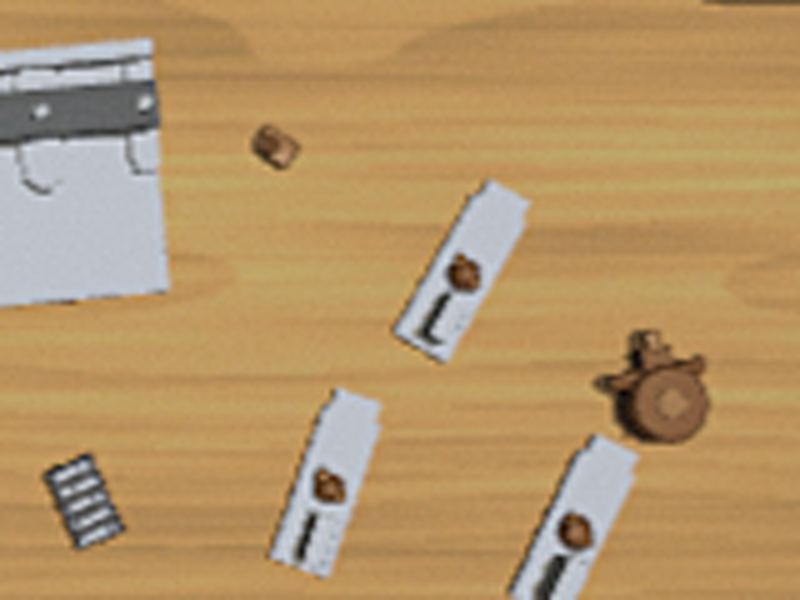

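View pics/t_l.png

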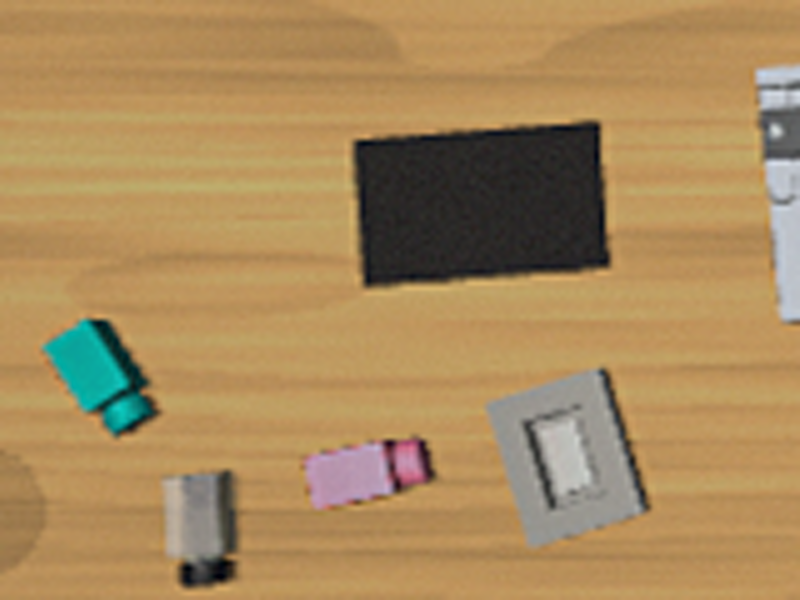

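View pics/t_d.png

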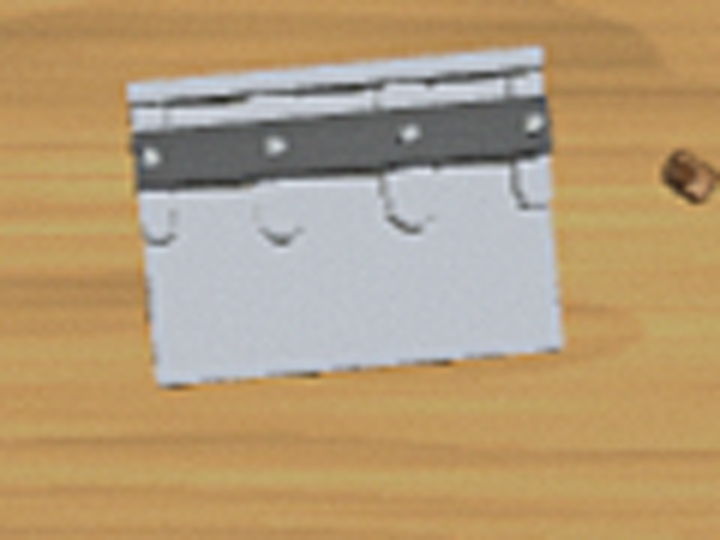

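The enlarged views are clear: all three slides have their noses up-image (+x), the vial body spans (104-116, 225-241) with its black cap below, and the pad is visible in the seat. Now I'll measure positions.

```bash
cat > meas.py <<'E'
from h import *
def comps(im,mask,amin):
    n,l,s,c=cv2.connectedComponentsWithStats(mask.astype(np.uint8))
    return [(l==i,s[i]) for i in range(1,n) if s[i][4]>=amin]
def rect(cal,m,z):
    # contour -> world pts at z, minAreaRect in world mm
    cs,_=cv2.findContours(cv2.morphologyEx(m.astype(np.uint8),cv2.MORPH_CLOSE,np.ones((5,5))),cv2.RETR_EXTERNAL,cv2.CHAIN_APPROX_NONE)
    k=max(cs,key=len)[:,0,:]
    P=np.array([pt(cal,u,v,z)[:2] for u,v in k],np.float32)
    (cx,cy),(w,h),a=cv2.minAreaRect(P)
    if w<h: w,h,a=h,w,a+90
    return np.array([cx,cy]),w,h,(a+90)%180-90
def light(im):
    h=cv2.cvtColor(im,cv2.COLOR_RGB2HSV); return (h[...,1]<60)&(h[...,2]>120)
E
python3 - <<'E'
from meas import *
im=np.load("top.npy"); c=get_calibration("top")
print("white")
for m,s in comps(im,light(im),60):
    if 120<s[1]<270: print(s,*rect(c,m,8))
h=cv2.cvtColor(im,cv2.COLOR_RGB2HSV)
print("dark")
for m,s in comps(im,h[...,2]<75,20):
    if 120<s[1]<270: print(s,*rect(c,m,5),h[m].mean(0))
print("hsv vial",h[234,110],h[238,108],h[234,106],"cap",h[245,110],"seat",h[210,172],"slide",h[230,324])
for n,(u,v) in dict(block=(276.8,230.3)).items(): print(n,pt(c,u,v,22))
# seat corners in crop px/5+offset
for q in [(487,404),(605,370),(648,510),(530,547)]: print("seat",pt(c,70+q[0]/5,130+q[1]/5,30))
for q in [(525,418),(585,405),(608,492),(552,510)]: print("rec",pt(c,70+q[0]/5,130+q[1]/5,30))
for q in [(158,385),(563,350)]: print("dock front",pt(c,200+q[0]/6,130+q[1]/6,6))
for q in [(42,475),(90,455),(127,530),(80,548)]: print("blk",pt(c,260+q[0]/5,130+q[1]/5,22))
for q in [(165,475),(232,470),(235,550),(168,555),(180,585),(232,578)]: print("vial",pt(c,70+q[0]/5,130+q[1]/5,32))
E
```

```text
white
[221 138  70  14 506] [693.45 -17.9 ] 210.5900421142578 25.906831741333008 -84.90627002716064
[ 223  155   71   40 2209] [601.61 -25.4 ] 208.39878845214844 99.8769760131836 -84.72704839706421
[339 166  27  36 380] [ 574.01 -310.22] 110.62787628173828 37.4277458190918 -30.693016052246094
[167 204  32  35 666] [461.9  203.52] 90.92638397216797 70.1896743774414 17.296049118041992
[  0 207  32  21 526] [476.25 703.26] 93.21817016601562 59.845645904541016 89.79163360595703
[314 208  22  38 398] [ 445.86 -226.79] 110.66075134277344 37.4015998840332 -20.015731811523438
[362 217  26  37 377] [ 418.69 -375.73] 110.7957992553711 37.16856002807617 -26.58469009399414
[131 219  18  13 155] [452.03 332.89] 48.8205680847168 30.0207462310791 -78.88691520690918
[103 225  11  17 158] [427.76 426.25] 49.00737762451172 29.01846694946289 6.849153518676758
[  0 232  30  15 363] [410.55 705.26] 86.718505859375 41.726688385009766 89.78611755371094
dark
[ 141  155   51   32 1399] [616.   254.48] 147.45565795898438 87.01830291748047 -85.63276767730713 [59.84 28.2  40.69]
[445 174  12  33 263] [ 553.42 -
[... 1008 characters left out ...]
al [ 18  18 144] [ 17  24 151] [ 16  41 169] cap [120  13  61] seat [ 18   9 149] slide [ 21  14 126]
block [434.56 -79.07  22.  ]
seat [493.63 243.97  30.  ]
seat [513.45 174.51  30.  ]
seat [430.96 149.05  30.  ]
seat [409.53 218.37  30.  ]
rec [485.31 221.57  30.  ]
rec [492.85 186.25  30.  ]
rec [441.62 172.6   30.  ]
rec [431.18 205.51  30.  ]
dock front [542.84  71.53   6.  ]
dock front [ 559.89 -132.68    6.  ]
blk [450.35 -54.18  22.  ]
blk [462.12 -82.79  22.  ]
blk [ 417.58 -104.52   22.  ]
blk [407.04 -76.53  22.  ]
vial [452.66 432.12  32.  ]
vial [455.44 392.91  32.  ]
vial [408.63 390.75  32.  ]
vial [405.86 429.91  32.  ]
vial [388.32 422.72  32.  ]
vial [392.28 392.36  32.  ]
```

```bash
python3 - <<'E'
import station; print([k for k in dir(station) if not k.startswith('__')])
for k in ("tips_ahead","TIPS_AHEAD"): print(getattr(station,k,None))
from h import *
c=get_calibration("top")
for n,u,v,z in [("magn",299,112,47),("jar",209,106,50),("frag",315,159,6),("vert",393,208,15),("pink",144,225,16)]: print(n,pt(c,u,v,z))
E
```

```text
['PlanningError', 'close_job', 'get_calibration', 'grab_frame', 'state', 'tips_ahead']
8.0
None
magn [ 782.35 -144.2    47.  ]
jar [799.65 119.52  50.  ]
frag [ 648.83 -197.64    6.  ]
vert [ 499.54 -429.09   15.  ]
pink [451.36 316.42  16.  ]
```

```bash
cat > go.py <<'E'
from h import *
from scipy.spatial.transform import Rotation as Ro
def down(yaw):  # yaw = world direction of the object x axis; jaws across; tool x along -x(obj)
    a=np.radians(yaw); x=-np.array([np.cos(a),np.sin(a),0]); z=np.array([0,0,-1.]); return np.c_[x,np.cross(z,x),z]
def rel(p,R):
    s=state(); R0=s['tcp_rot']
    d=R0.T@(np.array(p)-s['tcp_pos'])/1000; r=Ro.from_matrix(R0.T@R).as_rotvec(degrees=True)
    print("t",round(s['time_s'],2),"tcp",s['tcp_pos'],"F",s['ft_force'],"w",round(s['width'],3)); print("shift m",np.round(d,4),"rot",np.round(r,2))
E
python3 -c "
from go import *
rel([387.4,-360,100],down(-26.6))"
```

```text
t 0.2 tcp [ 155.03 -605.1   229.89] F [-0.06  0.04  0.23] w 1.001
shift m [-0.29  0.18  0.13] rot [ 0.07 -0.03 40.96]
```

```bash
sed -i 's/np.round(d,4)/list(np.round(d,4).tolist())/; s/np.round(r,2))/np.round(r,2).tolist())/' go.py; python3 -c "
from go import *
rel([387.4,-360,100],down(-26.6))"
```

```text
t 0.2 tcp [ 155.03 -605.1   229.89] F [-0.06  0.04  0.23] w 1.001
shift m [-0.2859, 0.1796, 0.1301] rot [0.07, -0.03, 40.96]
```

>>> {"op": "drive_tool", "data": {"commands": [[60,-0.285,0.179,0.13,0,0,41],[60,-0.285,0.179,0.13,0,0,41],[60,-0.285,0.179,0.13,0,0,41],[60,-0.285,0.179,0.13,0,0,41],[60,-0.285,0.179,0.13,0,0,41],[60,-0.285,0.179,0.13,0,0,41],[60,-0.285,0.179,0.13,0,0,41],[60,-0.285,0.179,0.13,0,0,41],[60,-0.285,0.179,0.13,0,0,41],[60,-0.285,0.179,0.13,0,0,41],[60,-0.285,0.179,0.13,0,0,41],[60,-0.285,0.179,0.13,0,0,41]]}}

```text
time_s: 1.2
tcp_pos: [387.0, -361.3, 100.6]
tcp_rot: [[-0.894, 0.447, -0.0], [0.447, 0.894, -0.0], [0.0, -0.0, -1.0]]
ft_force: [-0.2, -0.2, -0.0]
width: 0.601
```

```bash
python3 - <<'E'
from go import *
from meas import *
c=get_calibration("wrist"); im=grab_frame("wrist"); cv2.imwrite("pics/w1.png",im[...,::-1])
t=grab_frame("top"); np.save("top.npy",t); crop(t,200,120,460,300,"t1",3)
rel([387.4,-360,18.5],down(-26.6))
# where tab corners should be
a=np.radians(-26.6); R=np.array([[np.cos(a),-np.sin(a)],[np.sin(a),np.cos(a)]])
for x,y,z in [(-50,6,38),(-50,-6,38),(-20,6,38),(-20,-6,38),(55,0,8)]:
    p=R@[x,y]+[418.7,-375.7]; print((x,y,z),proj(c,[*p,z]))
E
```

```text
t 1.3 tcp [ 386.43 -362.14  101.04] F [-0.27  0.27 -0.05] w 0.596
shift m [0.0002, 0.0024, 0.0825] rot [-0.01, 0.05, -0.11]
(-50, 6, 38) [267.89 186.86]
(-50, -6, 38) [250.82 186.86]
(-20, 6, 38) [267.54 226.99]
(-20, -6, 38) [251.02 226.98]
(55, 0, 8) [258.94 295.11]
```

View pics/w1.png

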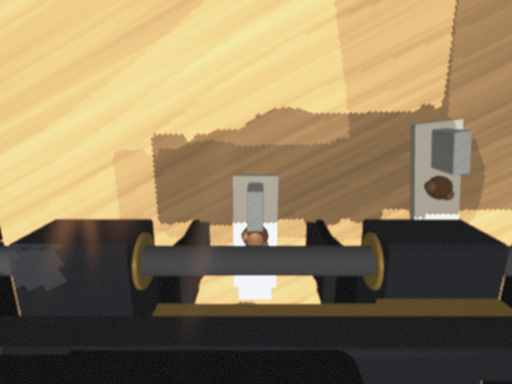

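View pics/t1.png

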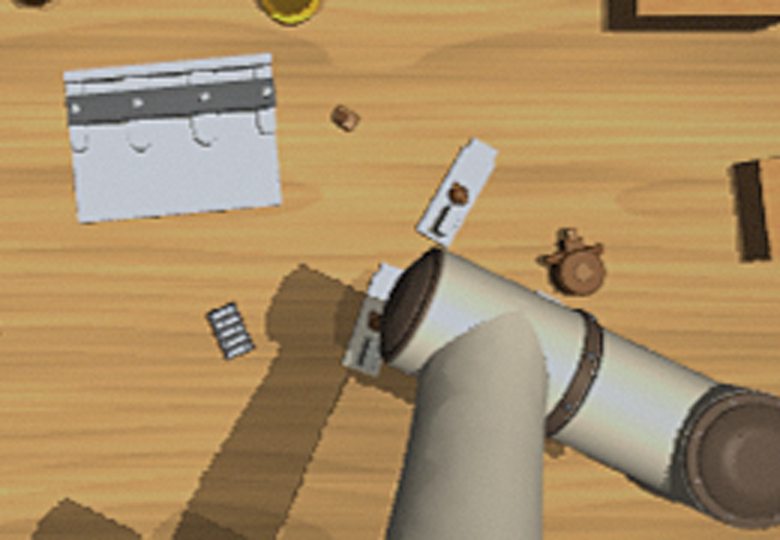

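The wrist view shows slide C's tab centred between the fingers, at (248-263, 183-231). I'll go down and close on it.

>>> {"op": "drive_tool", "data": {"commands": [[60,0,0,0.04,0,0,0],[60,0,0,0.07,0,0,0],[60,0,0,0.082,0,0,0],[60,0,0,0.082,0,0,0],[0,0,0,0.082,0,0,0],[0,0,0,0.082,0,0,0],[0,0,0,0.082,0,0,0],[0,0,0,0.082,0,0,0],[0,0,0,0.082,0,0,0],[0,0,0,0.082,0,0,0],[0,0,0,0.052,0,0,0],[0,0,0,0.022,0,0,0],[0,0,0,0.022,0,0,0]]}}

```text
time_s: 2.38
tcp_pos: [390.2, -363.4, 84.1]
tcp_rot: [[-0.895, 0.446, 0.009], [0.446, 0.895, -0.006], [-0.011, -0.001, -1.0]]
ft_force: [0.7, -0.6, 0.3]
width: 0.038
```

```bash
python3 - <<'E'
from go import *
c=get_calibration("wrist"); im=grab_frame("wrist"); cv2.imwrite("pics/w2.png",im[...,::-1]); print(state()['width'],state()['tcp_pos'])
E
```

```text
0.024827139100472663 [ 389.04 -362.42   81.9 ]
```

View pics/w2.png

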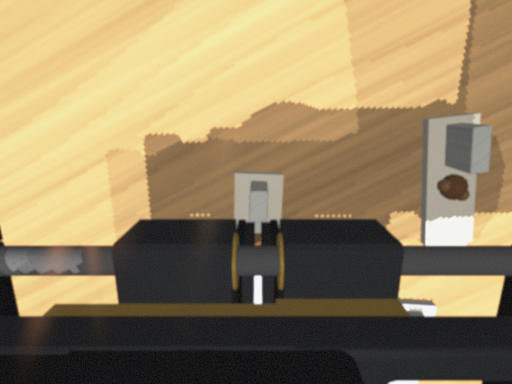

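The slide was left behind because the fingers hadn't closed yet when I lifted. I'll reopen less, go down again and wait longer.

```bash
python3 - <<'E'
from go import *
rel([387.4,-361.5,18.5],down(-26.6))
E
```

```text
t 2.43 tcp [ 389.04 -362.42   81.9 ] F [ 0.63  0.28 -0.29] w 0.025
shift m [0.0024, 0.0001, 0.0634] rot [-0.02, 0.45, 0.02]
```

>>> {"op": "drive_tool", "data": {"commands": [[35,0,0,0,0,0,0],[35,0,0,0,0,0,0],[35,0,0,0,0,0,0],[35,0,0,0,0,0,0],[35,0,0,0,0,0,0],[35,0,0,0.03,0,0,0],[35,0,0,0.055,0,0,0],[35,0,0,0.06,0,0,0],[35,0,0,0.06,0,0,0],[0,0,0,0.06,0,0,0],[0,0,0,0.06,0,0,0],[0,0,0,0.06,0,0,0],[0,0,0,0.06,0,0,0],[0,0,0,0.06,0,0,0],[0,0,0,0.06,0,0,0],[0,0,0,0.06,0,0,0]]}}

```text
time_s: 3.77
tcp_pos: [386.9, -361.4, 18.9]
tcp_rot: [[-0.894, 0.448, 0.0], [0.448, 0.894, -0.0], [-0.0, -0.0, -1.0]]
ft_force: [-0.1, 0.1, 2.0]
width: 0.137
```

>>> {"op": "drive_tool", "data": {"commands": [[0,0,0,-0.03,0,0,0],[0,0,0,-0.06,0,0,0],[0,0,0,-0.07,0,0,0],[0,0,0,-0.07,0,0,0],[0,0,0,-0.07,0,0,0]]}}

```text
time_s: 4.18
tcp_pos: [386.4, -360.9, 88.2]
tcp_rot: [[-0.894, 0.449, 0.0], [0.449, 0.894, 0.001], [0.0, 0.001, -1.0]]
ft_force: [-0.4, 0.1, -1.9]
width: 0.135
```

```bash
python3 - <<'E'
from go import *
c=get_calibration("wrist"); im=grab_frame("wrist"); cv2.imwrite("pics/w3.png",im[...,::-1]); s=state();print(s['width'],s['tcp_pos'],s['ft_force'])
c=get_calibration("top"); im=grab_frame("top"); np.save("top.npy",im); crop(im,210,125,310,200,"t_d2",8)
a=np.radians(5.1);R=np.array([[np.cos(a),-np.sin(a)],[np.sin(a),np.cos(a)]])
for P in [(-75,-103,6),(-75,103,6),(75,-103,30),(75,103,30),(65,-103,30),(22,-103,37),(22,103,37),(50,-103,37),(50,103,37)]:
    q=R@P[:2]+[626.1,-23.9]; print(P,(proj(c,[*q,P[2]])-[210,125]+.5)*8)
E
```

```text
0.13656520744476738 [ 385.78 -360.6    87.35] [-0.11  0.37 -1.81]
(-75, -103, 6) [675.91 508.91]
(-75, 103, 6) [133.37 558.93]
(75, -103, 30) [645.5  104.71]
(75, 103, 30) [ 93.43 154.84]
(65, -103, 30) [648.07 131.36]
(22, -103, 37) [661.5  243.57]
(22, 103, 37) [105.05 294.37]
(50, -103, 37) [654.23 168.34]
(50, 103, 37) [ 98.22 218.95]
```

View pics/w3.png

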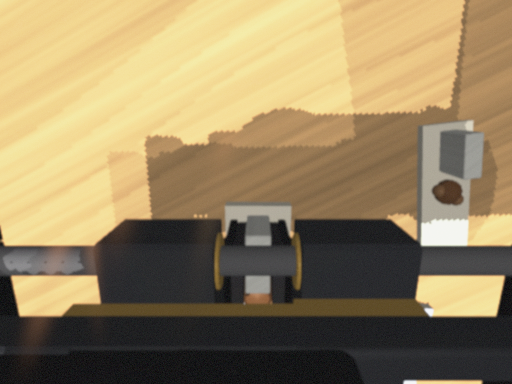

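View pics/t_d2.png

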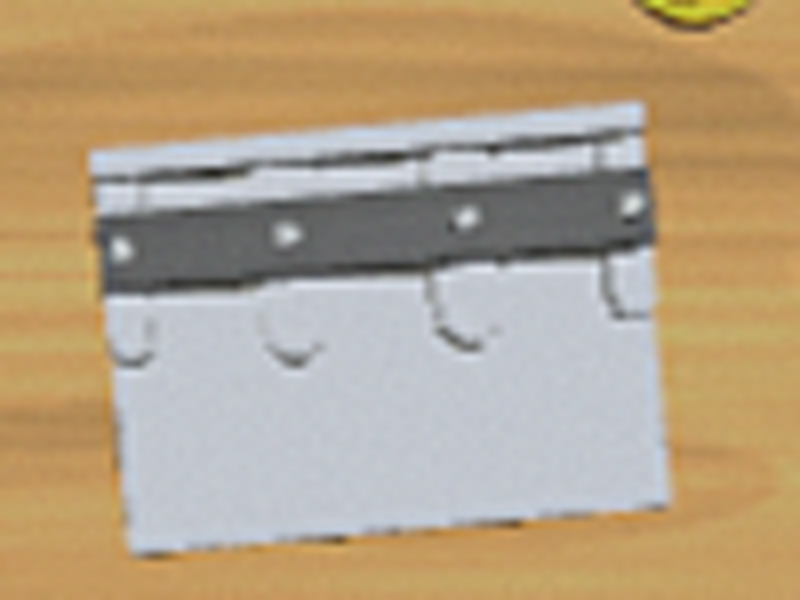

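Dock fitted: origin ≈ (627.3, -22.7), yaw ≈ 4.75°. Slide C is gripped and hanging level. Next I'll carry it to the front of lane 2.

```bash
cat >> go.py <<'E'
DO=np.array([627.3,-22.7]); DY=4.75
def dock(x,y):
    a=np.radians(DY); return np.array([[np.cos(a),-np.sin(a)],[np.sin(a),np.cos(a)]])@[x,y]+DO
E
python3 - <<'E'
from go import *
rel([*dock(-109.8,66),90],down(DY))
E
```

```text
t 4.28 tcp [ 385.57 -360.52   86.91] F [-0.5   0.78 -1.68] w 0.133
shift m [0.0637, 0.4095, -0.0026] rot [0.08, -0.18, -31.42]
```

>>> {"op": "drive_tool", "data": {"commands": [[0,0.063,0.409,0,0,0,-31.4],[0,0.063,0.409,0,0,0,-31.4],[0,0.063,0.409,0,0,0,-31.4],[0,0.063,0.409,0,0,0,-31.4],[0,0.063,0.409,0,0,0,-31.4],[0,0.063,0.409,0,0,0,-31.4],[0,0.063,0.409,0,0,0,-31.4],[0,0.063,0.409,0,0,0,-31.4],[0,0.063,0.409,0,0,0,-31.4],[0,0.063,0.409,0,0,0,-31.4],[0,0.063,0.409,0,0,0,-31.4],[0,0.063,0.409,0,0,0,-31.4],[0,0.063,0.409,0,0,0,-31.4],[0,0.063,0.409,0,0,0,-31.4],[0,0.063,0.409,0,0,0,-31.4]]}}

```text
time_s: 5.53
tcp_pos: [513.0, 31.3, 88.0]
tcp_rot: [[-0.997, -0.081, -0.002], [-0.081, 0.997, -0.001], [0.002, -0.0, -1.0]]
ft_force: [-0.3, 0.2, -0.8]
width: 0.135
```

```bash
python3 - <<'E'
from go import *
rel([*dock(-109.8,66),26.5],down(DY))
im=grab_frame("top"); np.save("top.npy",im); crop(im,200,120,330,217,"t3",6)
im=grab_frame("scene"); crop(im,160,120,360,270,"s3",4)
E
```

```text
t 5.53 tcp [512.99  31.29  88.  ] F [-0.33  0.17 -0.84] w 0.135
shift m [0.0003, 0.0028, 0.0615] rot [-0.02, -0.09, -0.09]
```

View pics/t3.png

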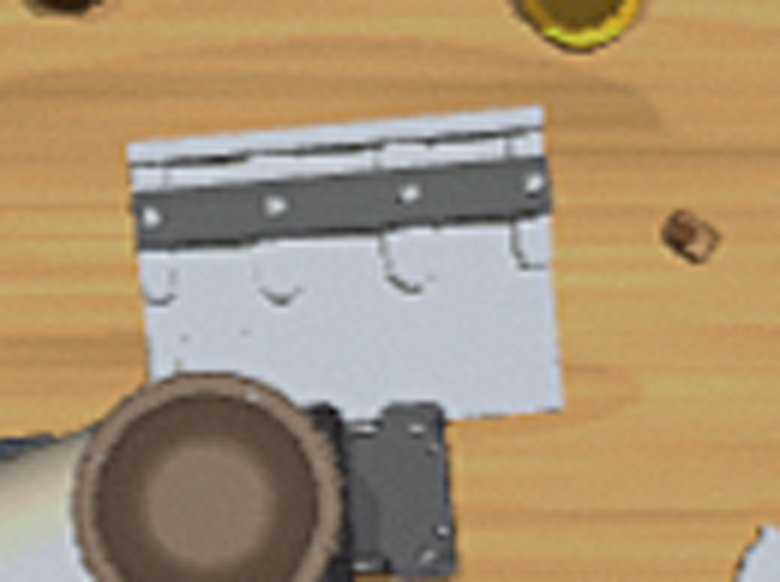

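View pics/s3.png

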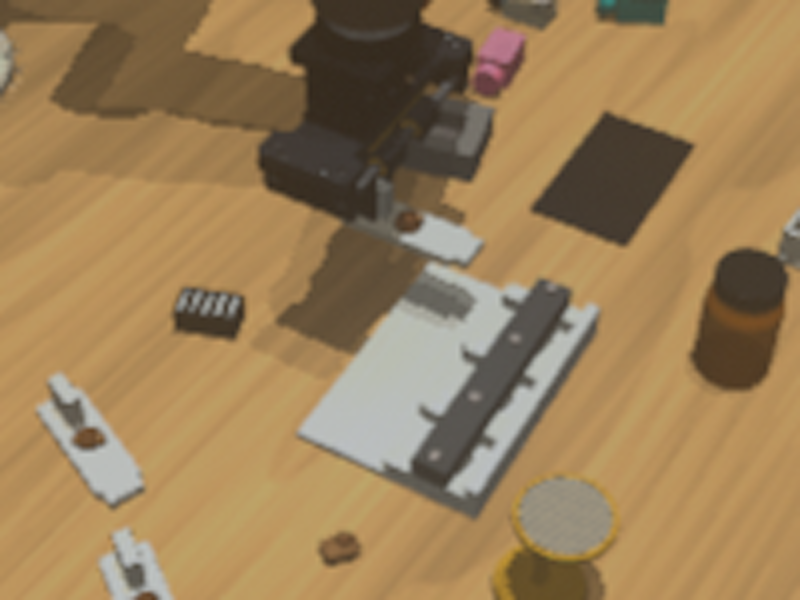

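Slide C hangs level in front of lane 2. I'll lower it with a small y correction, then check the alignment in the scene view.

>>> {"op": "drive_tool", "data": {"commands": [[0,0,0.002,0.03,0,0,0],[0,0,0.002,0.055,0,0,0],[0,0,0.002,0.06,0,0,0],[0,0,0.002,0.06,0,0,0],[0,0,0.002,0.06,0,0,0]]}}

```text
time_s: 6.05
tcp_pos: [514.2, 34.2, 29.1]
tcp_rot: [[-0.997, -0.083, 0.001], [-0.083, 0.997, -0.0], [-0.001, -0.0, -1.0]]
ft_force: [0.0, 0.2, -0.8]
width: 0.137
```

```bash
python3 - <<'E'
from go import *
rel([*dock(-109.8,66),26.0],down(DY))
im=grab_frame("top"); np.save("top.npy",im); crop(im,200,120,330,217,"t4",6)
im=grab_frame("scene"); crop(im,220,165,320,240,"s4",8)
E
```

```text
t 6.05 tcp [514.22  34.24  29.14] F [ 0.01  0.22 -0.81] w 0.137
shift m [0.0018, -0.0001, 0.0031] rot [-0.01, 0.04, 0.01]
```

View pics/s4.png

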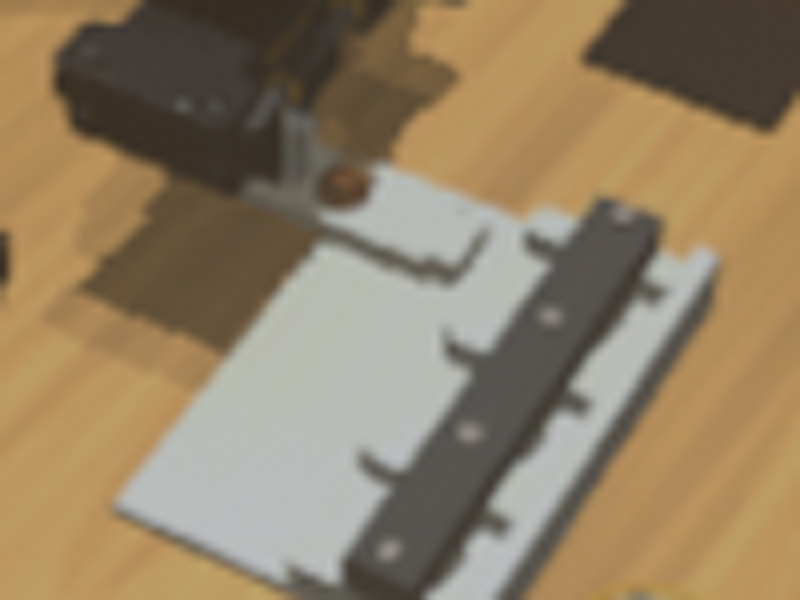

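The nose is in front of lane 2 and lined up. I'll push in part-way and check the forces.

>>> {"op": "drive_tool", "data": {"commands": [[0,0,0,0.002,0,0,0],[0,-0.008,0,0.002,0,0,0],[0,-0.016,0,0.002,0,0,0],[0,-0.024,0,0.002,0,0,0],[0,-0.032,0,0.002,0,0,0],[0,-0.038,0,0.002,0,0,0],[0,-0.038,0,0.002,0,0,0]]}}

```text
time_s: 6.73
tcp_pos: [552.8, 37.5, 26.2]
tcp_rot: [[-0.997, -0.082, 0.0], [-0.082, 0.997, -0.0], [-0.0, -0.0, -1.0]]
ft_force: [1.5, -2.4, -1.4]
width: 0.137
```

>>> {"op": "drive_tool", "data": {"commands": [[0,-0.006,-0.0005,0,0,0,0],[0,-0.012,-0.0005,0,0,0,0],[0,-0.018,-0.0005,0,0,0,0],[0,-0.024,-0.0005,0,0,0,0],[0,-0.03,-0.0005,0,0,0,0],[0,-0.034,-0.0005,0,0,0,0],[0,-0.034,-0.0005,0,0,0,0]]}}

```text
time_s: 7.32
tcp_pos: [586.3, 39.8, 26.3]
tcp_rot: [[-0.997, -0.083, 0.0], [-0.083, 0.997, -0.0], [-0.0, -0.0, -1.0]]
ft_force: [0.8, -3.7, -1.8]
width: 0.134
```

```bash
python3 - <<'E'
from go import *
rel([*dock(-24.8,66),26.0],down(DY))
im=grab_frame("scene"); crop(im,220,165,320,240,"s5",8)
E
```

```text
t 7.32 tcp [586.28  39.84  26.33] F [ 0.8  -3.75 -1.8 ] w 0.134
shift m [-0.0109, 0.0003, 0.0003] rot [-0.01, 0.02, 0.0]
```

View pics/s5.png

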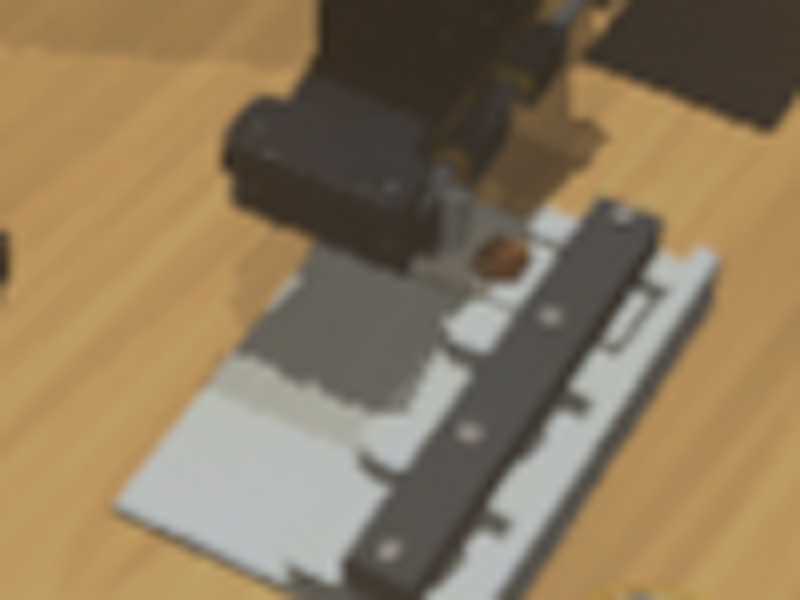

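>>> {"op": "drive_tool", "data": {"commands": [[0,-0.004,-0.001,0,0,0,0],[0,-0.008,-0.001,0,0,0,0],[0,-0.011,-0.001,0,0,0,0],[0,-0.011,-0.001,0,0,0,0]]}}

```text
time_s: 7.7
tcp_pos: [595.4, 40.0, 26.2]
tcp_rot: [[-0.997, -0.083, -0.003], [-0.083, 0.997, -0.0], [0.003, -0.0, -1.0]]
ft_force: [-3.5, -2.1, -0.9]
width: 0.135
```

>>> {"op": "drive_tool", "data": {"commands": [[0,-0.0015,0,0,0,0,0],[0,-0.003,0,0,0,0,0],[0,-0.003,0,0,0,0,0]]}}

```text
time_s: 7.95
tcp_pos: [595.6, 39.6, 25.7]
tcp_rot: [[-0.997, -0.083, -0.009], [-0.083, 0.997, -0.002], [0.009, -0.001, -1.0]]
ft_force: [-8.7, -0.3, 0.7]
width: 0.133
```

The slide has reached the back stop: TCP stalled at 595.6 with a -8.7 N reaction. I'll release and lift.

>>> {"op": "drive_tool", "data": {"commands": [[0,0.001,0,0,0,0,0],[35,0.001,0,0,0,0,0],[35,0.001,0,0,0,0,0],[35,0.001,0,0,0,0,0],[35,0.001,0,0,0,0,0],[35,0.001,0,-0.035,0,0,0],[35,0.001,0,-0.074,0,0,0],[35,-0.0,-0.1,-0.11,0,0,0],[35,0,-0.1,-0.11,0,0,0],[35,0,-0.1,-0.11,0,0,0]]}}

```text
time_s: 8.78
tcp_pos: [609.5, -61.6, 139.7]
tcp_rot: [[-0.997, -0.083, 0.006], [-0.083, 0.997, 0.0], [-0.006, -0.0, -1.0]]
ft_force: [0.8, 0.1, -0.4]
width: 0.354
```

```bash
cat > look.py <<'E'
from go import *
from meas import *
import sys
n=sys.argv[1]
im=grab_frame("top"); np.save("top.npy",im); c=get_calibration("top")
for m,s in comps(im,light(im),150):
    if 120<s[1]<270 and 120<s[0]<460 and s[4]<1000: print(s,*rect(c,m,8))
crop(im,200,120,420,285,"t"+n,3.6)
im=grab_frame("scene"); crop(im,110,165,330,330,"s"+n,3.6)
E
python3 look.py 6; python3 -c "
from go import *
print(state()['tcp_pos'])"
```

```text
[339 166  27  36 380] [ 574.01 -310.22] 110.62787628173828 37.4277458190918 -30.693016052246094
[314 208  22  38 399] [ 445.86 -226.79] 110.66075134277344 37.4015998840332 -20.015731811523438
[131 219  18  13 154] [452.08 332.62] 48.26496124267578 30.02074432373047 -78.88690853118896
[609.53 -62.26 138.99]
```

View pics/s6.png

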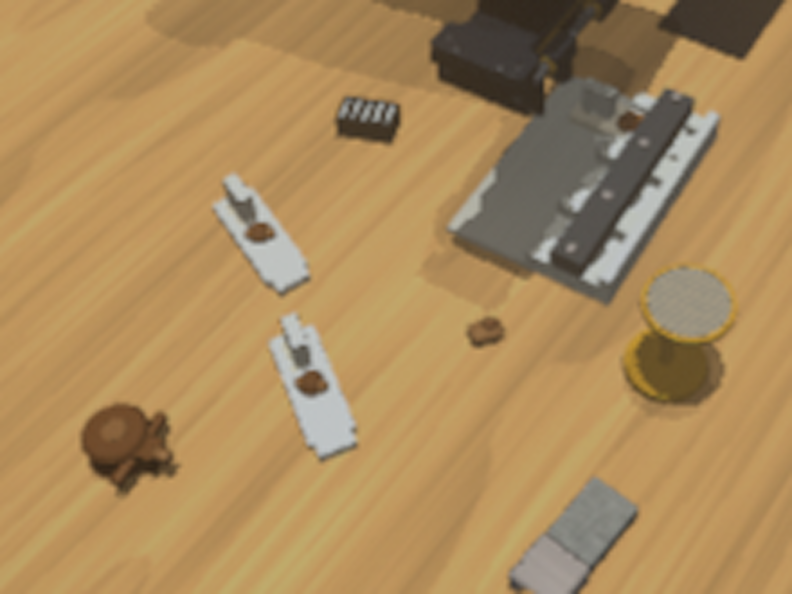

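View pics/t6.png

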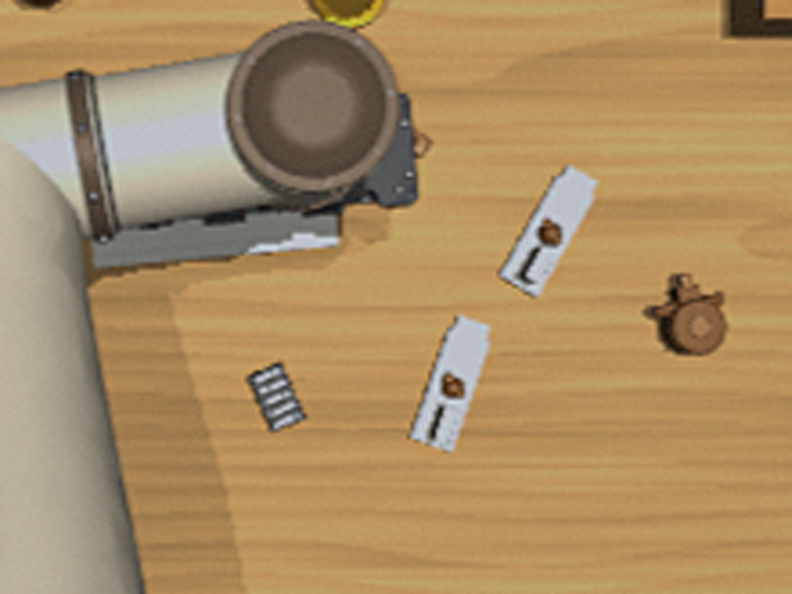

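Slide C sits in lane 2, and A and B haven't moved. Next is slide B.

```bash
python3 -c "
from go import *
rel([413,-214.8,80],down(-20))"
```

```text
t 8.88 tcp [609.53 -62.26 138.99] F [0.48 0.05 0.19] w 0.346
shift m [0.2083, -0.1364, 0.0578] rot [0.05, 0.33, 24.55]
```

>>> {"op": "drive_tool", "data": {"commands": [[40,0.208,-0.136,0.058,0,0.3,24.6],[40,0.208,-0.136,0.058,0,0.3,24.6],[40,0.208,-0.136,0.058,0,0.3,24.6],[40,0.208,-0.136,0.058,0,0.3,24.6],[40,0.208,-0.136,0.058,0,0.3,24.6],[40,0.208,-0.136,0.058,0,0.3,24.6],[40,0.208,-0.136,0.058,0,0.3,24.6],[40,0.208,-0.136,0.058,0,0.3,24.6],[40,0.208,-0.136,0.058,0,0.3,24.6],[40,0.208,-0.136,0.058,0,0.3,24.6]]}}

```text
time_s: 9.72
tcp_pos: [413.7, -211.8, 79.0]
tcp_rot: [[-0.941, 0.338, -0.003], [0.338, 0.941, 0.0], [0.003, -0.001, -1.0]]
ft_force: [0.5, 0.1, 0.1]
width: 0.401
```

```bash
python3 - <<'E'
from go import *
c=get_calibration("wrist"); im=grab_frame("wrist"); cv2.imwrite("pics/w7.png",im[...,::-1])
rel([413,-214.8,19],down(-20))
E
```

```text
t 9.77 tcp [ 413.67 -211.68   78.97] F [ 0.46 -0.77 -0.23] w 0.401
shift m [-0.0006, -0.0031, 0.06] rot [-0.04, -0.18, 0.27]
```

View pics/w7.png

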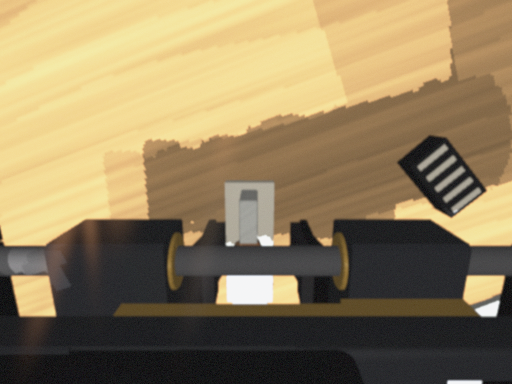

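The tab is about 9 px left of centre, so I'll shift -4 mm, go down and grip.

>>> {"op": "drive_tool", "data": {"commands": [[40,0,-0.004,0.03,0,0,0],[40,0,-0.004,0.055,0,0,0],[40,0,-0.004,0.06,0,0,0],[40,0,-0.004,0.06,0,0,0],[0,0,-0.004,0.06,0,0,0],[0,0,-0.004,0.06,0,0,0],[0,0,-0.004,0.06,0,0,0],[0,0,-0.004,0.06,0,0,0],[0,0,-0.004,0.06,0,0,0],[0,0,-0.004,0.06,0,0,0],[0,0,-0.004,0.06,0,0,0],[0,0,-0.004,0.06,0,0,0],[0,0,-0.004,0.05,0,0,0],[0,0,-0.004,0.02,0,0,0],[0,0,-0.004,-0.01,0,0,0],[0,0,-0.004,-0.01,0,0,0]]}}

```text
time_s: 11.1
tcp_pos: [413.9, -216.9, 93.2]
tcp_rot: [[-0.941, 0.338, 0.005], [0.338, 0.941, -0.002], [-0.005, -0.0, -1.0]]
ft_force: [1.4, -0.7, -0.6]
width: 0.14
```

```bash
python3 -c "
from go import *
rel([*dock(-110,0),90],down(DY))"
```

```text
t 11.1 tcp [ 413.85 -216.9    93.19] F [ 1.42 -0.7  -0.6 ] w 0.14
shift m [-0.0351, 0.2093, 0.0033] rot [-0.07, 0.28, -24.51]
```

>>> {"op": "drive_tool", "data": {"commands": [[0,-0.035,0.208,0.003,0,0.2,-24.6],[0,-0.035,0.208,0.003,0,0.2,-24.6],[0,-0.035,0.208,0.003,0,0.2,-24.6],[0,-0.035,0.208,0.003,0,0.2,-24.6],[0,-0.035,0.208,0.003,0,0.2,-24.6],[0,-0.035,0.208,0.003,0,0.2,-24.6],[0,-0.035,0.208,0.003,0,0.2,-24.6],[0,-0.035,0.208,0.003,0,0.2,-24.6],[0,-0.035,0.208,0.003,0,0.2,-24.6]]}}

```text
time_s: 11.85
tcp_pos: [512.7, -33.1, 84.5]
tcp_rot: [[-0.997, -0.082, -0.011], [-0.082, 0.997, 0.001], [0.011, 0.002, -1.0]]
ft_force: [0.2, -0.3, -1.8]
width: 0.136
```

```bash
python3 -c "
from go import *
rel([*dock(-110,-0.8),26.5],down(DY))
im=grab_frame('scene'); crop(im,190,150,310,240,'s8',6)"
```

```text
t 11.85 tcp [512.66 -33.13  84.53] F [ 0.21 -0.29 -1.78] w 0.136
shift m [-0.0057, 0.0, 0.058] rot [0.1, -0.6, -0.06]
```

View pics/s8.png

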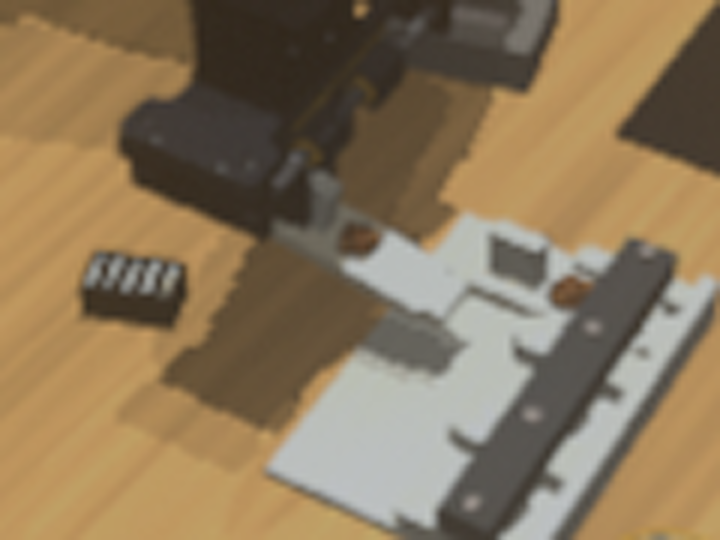

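B is held level in front of lane 1. Lower and insert.

>>> {"op": "drive_tool", "data": {"commands": [[0,0,0,0.03,0,-0.4,0],[0,0,0,0.055,0,-0.4,0],[0,0,0,0.058,0,-0.4,0],[0,0,0,0.058,0,-0.4,0],[0,-0.01,0,0.058,0,-0.4,0],[0,-0.02,0,0.058,0,-0.4,0],[0,-0.03,0,0.058,0,-0.4,0],[0,-0.04,0,0.058,0,-0.4,0],[0,-0.04,0,0.058,0,-0.4,0]]}}

```text
time_s: 12.65
tcp_pos: [556.1, -29.0, 27.2]
tcp_rot: [[-0.997, -0.083, 0.001], [-0.083, 0.997, 0.002], [-0.001, 0.002, -1.0]]
ft_force: [2.2, -2.2, -1.1]
width: 0.135
```

```bash
python3 -c "
from go import *
rel([*dock(-26,-0.8),26.0],down(DY))
im=grab_frame('scene'); crop(im,190,150,310,240,'s9',6)"
```

```text
t 12.65 tcp [556.12 -28.99  27.2 ] F [ 2.22 -2.2  -1.1 ] w 0.135
shift m [-0.0455, -0.0004, 0.0013] rot [0.09, 0.07, -0.01]
```

View pics/s9.png

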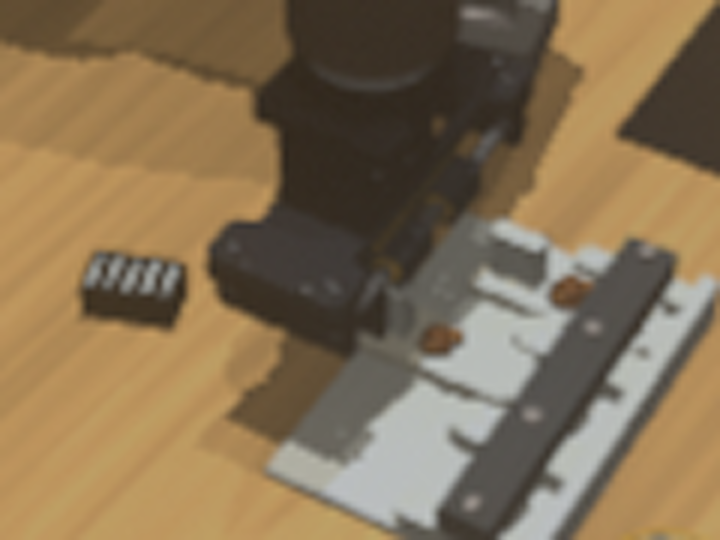

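>>> {"op": "drive_tool", "data": {"commands": [[0,-0.008,-0.001,0.001,0,0,0],[0,-0.016,-0.001,0.001,0,0,0],[0,-0.024,-0.001,0.001,0,0,0],[0,-0.032,-0.001,0.001,0,0,0],[0,-0.038,-0.001,0.001,0,0,0],[0,-0.042,-0.001,0.001,0,0,0],[0,-0.046,-0.001,0.001,0,0,0],[0,-0.046,-0.001,0.001,0,0,0]]}}

```text
time_s: 13.37
tcp_pos: [598.4, -26.1, 25.9]
tcp_rot: [[-0.997, -0.083, -0.005], [-0.083, 0.997, 0.001], [0.005, 0.002, -1.0]]
ft_force: [-4.9, 0.1, 5.6]
width: 0.136
```

>>> {"op": "drive_tool", "data": {"commands": [[0,-0.002,0,-0.001,0,0,0],[0,-0.004,0,-0.001,0,0,0],[0,-0.004,0,-0.001,0,0,0]]}}

```text
time_s: 13.62
tcp_pos: [598.5, -26.1, 25.9]
tcp_rot: [[-0.997, -0.082, -0.013], [-0.082, 0.997, 0.001], [0.013, 0.002, -1.0]]
ft_force: [-11.9, 0.6, 8.3]
width: 0.137
```

It stalled with 12 N. Release, lift and look.

>>> {"op": "drive_tool", "data": {"commands": [[0,0.003,0,-0.001,0,0,0],[35,0.003,0,-0.001,0,0,0],[35,0.003,0,-0.001,0,0,0],[35,0.003,0,-0.001,0,0,0],[35,0.003,0,-0.001,0,0,0],[35,0.003,0,-0.035,0,0,0],[35,0.003,0,-0.075,0,0,0],[35,0.08,-0.1,-0.1,0,0,10],[35,0.15,-0.18,-0.1,0,0,20],[35,0.15,-0.18,-0.1,0,0,20],[35,0.15,-0.18,-0.1,0,0,20],[35,0.15,-0.18,-0.1,0,0,20]]}}

```text
time_s: 14.62
tcp_pos: [482.9, -198.0, 125.1]
tcp_rot: [[-0.965, 0.262, 0.0], [0.262, 0.965, 0.001], [-0.0, 0.002, -1.0]]
ft_force: [1.2, -0.5, 0.5]
width: 0.35
```

```bash
python3 look.py 10; python3 - <<'E'
from go import *
im=grab_frame('scene'); crop(im,220,165,320,240,"s10b",8)
t=np.load("top.npy"); crop(t,210,125,310,200,"t10b",8)
E
```

```text
[221 138  70  14 518] [693.45 -17.9 ] 210.5900421142578 25.906831741333008 -84.90627002716064
[339 166  27  31 346] [ 574.74 -310.66] 108.92791748046875 37.4277458190918 -30.693016052246094
[167 204  32  35 666] [461.9  203.52] 90.92638397216797 70.1896743774414 17.296049118041992
[131 219  18  13 155] [452.03 332.89] 48.8205680847168 30.0207462310791 -78.88691520690918
```

View pics/s10b.png

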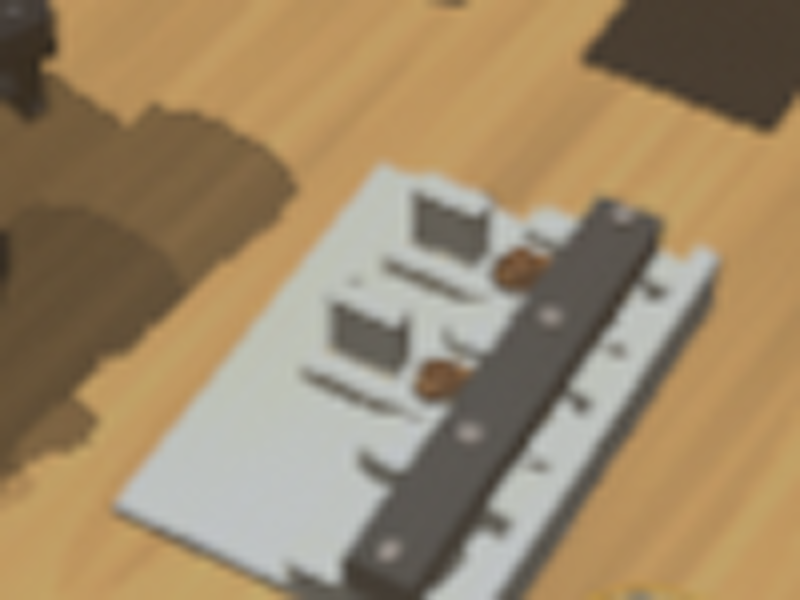

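View pics/t10b.png

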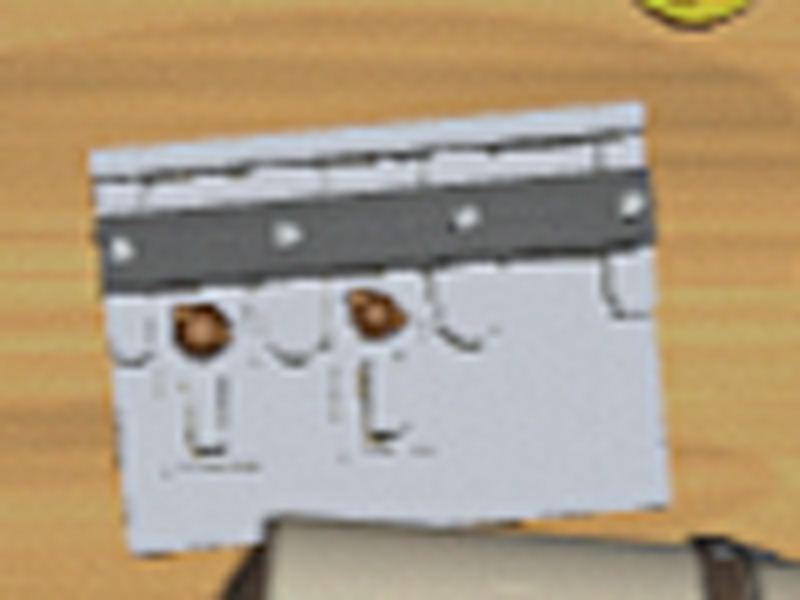

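B and C are equally deep: tails at (390,451) and (210,468) follow the dock's slope. Next is slide A.

```bash
python3 -c "
from go import *
rel([543.9,-292.3,80],down(-30.7))"
```

```text
t 14.77 tcp [ 482.57 -198.79  125.11] F [ 1.48  0.25 -0.11] w 0.345
shift m [-0.0841, -0.0738, 0.045] rot [0.09, -0.02, 15.23]
```

>>> {"op": "drive_tool", "data": {"commands": [[40,-0.084,-0.074,0.045,0,0,15.2],[40,-0.084,-0.074,0.045,0,0,15.2],[40,-0.084,-0.074,0.045,0,0,15.2],[40,-0.084,-0.074,0.045,0,0,15.2],[40,-0.084,-0.074,0.045,0,0,15.2],[40,-0.084,-0.074,0.045,0,0,15.2]]}}

```text
time_s: 15.27
tcp_pos: [545.5, -289.4, 78.6]
tcp_rot: [[-0.863, 0.506, -0.002], [0.506, 0.863, 0.002], [0.003, 0.001, -1.0]]
ft_force: [0.0, 0.2, 0.0]
width: 0.399
```

```bash
python3 - <<'E'
from go import *
c=get_calibration("wrist"); im=grab_frame("wrist"); cv2.imwrite("pics/w11.png",im[...,::-1])
rel([543.9,-292.3,19],down(-30.7))
E
```

```text
t 15.32 tcp [ 545.46 -289.15   79.34] F [ 0.43 -0.14  0.73] w 0.397
shift m [-0.0004, -0.0036, 0.0603] rot [0.05, -0.11, 0.35]
```

View pics/w11.png

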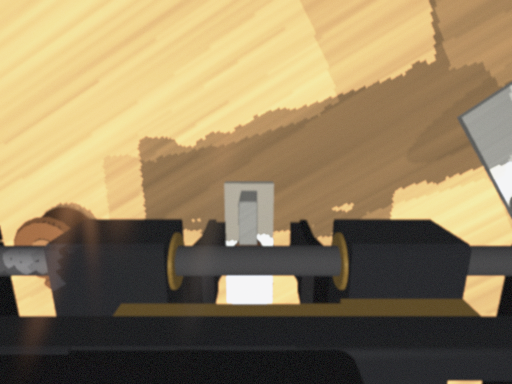

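Again the tab (centre 248) is about 4 mm to the left, so I'll correct, go down, grip and lift.

>>> {"op": "drive_tool", "data": {"commands": [[40,0,-0.004,0.03,0,0,0.3],[40,0,-0.004,0.055,0,0,0.3],[40,0,-0.004,0.06,0,0,0.3],[40,0,-0.004,0.06,0,0,0.3],[0,0,-0.004,0.06,0,0,0.3],[0,0,-0.004,0.06,0,0,0.3],[0,0,-0.004,0.06,0,0,0.3],[0,0,-0.004,0.06,0,0,0.3],[0,0,-0.004,0.06,0,0,0.3],[0,0,-0.004,0.06,0,0,0.3],[0,0,-0.004,0.06,0,0,0.3],[0,0,-0.004,0.06,0,0,0.3],[0,0,-0.004,0.05,0,0,0.3],[0,0,-0.004,0.02,0,0,0.3],[0,0,-0.004,-0.01,0,0,0.3],[0,0,-0.004,-0.01,0,0,0.3]]}}

```text
time_s: 16.65
tcp_pos: [546.6, -295.1, 95.6]
tcp_rot: [[-0.86, 0.51, 0.009], [0.51, 0.86, -0.003], [-0.009, 0.002, -1.0]]
ft_force: [1.9, -0.2, -1.2]
width: 0.135
```

```bash
python3 -c "
from go import *
rel([*dock(-112,-66.8),90],down(DY))"
```

```text
t 16.65 tcp [ 546.64 -295.08   95.59] F [ 1.9  -0.16 -1.18] w 0.135
shift m [0.1221, 0.1561, 0.0048] rot [-0.03, 0.55, -35.4]
```

>>> {"op": "drive_tool", "data": {"commands": [[0,0.122,0.156,0.003,0,0,-35.4],[0,0.122,0.156,0.003,0,0,-35.4],[0,0.122,0.156,0.003,0,0,-35.4],[0,0.122,0.156,0.003,0,0,-35.4],[0,0.122,0.156,0.003,0,0,-35.4],[0,0.122,0.156,0.003,0,0,-35.4],[0,0.122,0.156,0.003,0,0,-35.4],[0,0.122,0.156,0.003,0,0,-35.4],[0,0.122,0.156,0.003,0,0,-35.4]]}}

```text
time_s: 17.4
tcp_pos: [517.9, -98.0, 86.4]
tcp_rot: [[-0.997, -0.08, -0.002], [-0.08, 0.997, 0.002], [0.002, 0.002, -1.0]]
ft_force: [0.4, 0.5, -1.0]
width: 0.141
```

```bash
python3 -c "
from go import *
rel([*dock(-112,-66.8),28],down(DY))
im=grab_frame('scene'); crop(im,190,150,310,240,'s12',6)"
```

```text
t 17.4 tcp [517.87 -97.97  86.38] F [ 0.45  0.52 -0.95] w 0.141
shift m [-0.0034, -0.0009, 0.0584] rot [0.11, -0.09, -0.19]
```

View pics/s12.png

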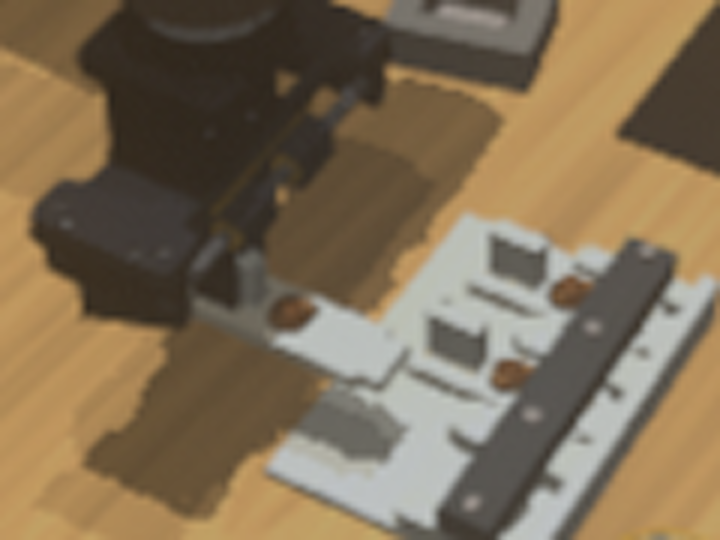

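>>> {"op": "drive_tool", "data": {"commands": [[0,-0.002,-0.001,0.03,0,0,0],[0,-0.002,-0.001,0.055,0,0,0],[0,-0.002,-0.001,0.058,0,0,0],[0,-0.002,-0.001,0.058,0,0,0],[0,-0.012,-0.001,0.058,0,0,0],[0,-0.022,-0.001,0.058,0,0,0],[0,-0.032,-0.001,0.058,0,0,0],[0,-0.042,-0.001,0.058,0,0,0],[0,-0.042,-0.001,0.058,0,0,0]]}}

```text
time_s: 18.2
tcp_pos: [562.8, -94.7, 29.1]
tcp_rot: [[-0.997, -0.082, 0.002], [-0.082, 0.997, 0.001], [-0.002, 0.001, -1.0]]
ft_force: [2.3, -2.5, -2.2]
width: 0.137
```

```bash
python3 -c "
from go import *
rel([*dock(-27,-67),26.5],down(DY))
im=grab_frame('scene'); crop(im,190,150,310,240,'s13',6)"
```

```text
t 18.2 tcp [562.85 -94.67  29.13] F [ 2.26 -2.49 -2.18] w 0.137
shift m [-0.0432, -0.0006, 0.0027] rot [0.07, 0.12, -0.07]
```

View pics/s13.png

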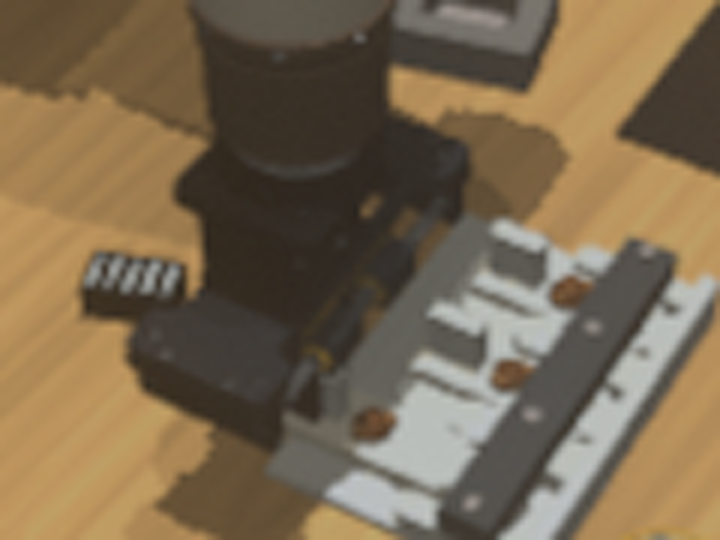

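>>> {"op": "drive_tool", "data": {"commands": [[0,-0.008,-0.001,0.0015,0,0,0],[0,-0.016,-0.001,0.002,0,0,0],[0,-0.024,-0.001,0.002,0,0,0],[0,-0.032,-0.001,0.002,0,0,0],[0,-0.038,-0.001,0.002,0,0,0],[0,-0.042,-0.001,0.002,0,0,0],[0,-0.045,-0.001,0.002,0,0,0],[0,-0.045,-0.001,0.002,0,0,0]]}}

```text
time_s: 18.92
tcp_pos: [604.7, -92.0, 26.6]
tcp_rot: [[-0.997, -0.082, -0.003], [-0.082, 0.997, 0.001], [0.002, 0.002, -1.0]]
ft_force: [-2.2, -0.0, 4.5]
width: 0.135
```

>>> {"op": "drive_tool", "data": {"commands": [[0,-0.002,0,-0.0005,0,0,0],[0,-0.004,0,-0.0005,0,0,0],[0,-0.005,0,-0.0005,0,0,0],[0,-0.005,0,-0.0005,0,0,0]]}}

```text
time_s: 19.25
tcp_pos: [605.8, -91.8, 26.5]
tcp_rot: [[-0.997, -0.081, -0.01], [-0.081, 0.997, 0.002], [0.01, 0.002, -1.0]]
ft_force: [-9.4, 0.6, 8.0]
width: 0.133
```

Home, stalled at dock x ≈ -27. I'll release and retreat toward the block.

>>> {"op": "drive_tool", "data": {"commands": [[0,0.003,0,-0.0005,0,0,0],[35,0.003,0,-0.0005,0,0,0],[35,0.003,0,-0.0005,0,0,0],[35,0.003,0,-0.0005,0,0,0],[35,0.003,0,-0.0005,0,0,0],[35,0.003,0,-0.035,0,0,0],[60,0.003,0,-0.075,0,0,0],[60,0.05,0,-0.09,0,0,0],[60,0.1,0,-0.09,0,0,0],[60,0.14,0,-0.09,0,0,0],[60,0.17,0,-0.09,0,0,-10],[60,0.17,0,-0.09,0,0,-20],[60,0.17,0,-0.09,0,0,-20],[60,0.17,0,-0.09,0,0,-20]]}}

```text
time_s: 20.42
tcp_pos: [440.5, -105.6, 117.9]
tcp_rot: [[-0.908, -0.419, 0.001], [-0.419, 0.908, 0.002], [-0.002, 0.001, -1.0]]
ft_force: [0.4, 0.2, 0.1]
width: 0.597
```

```bash
python3 look.py 14; python3 - <<'E'
from go import *
im=grab_frame('scene'); crop(im,190,150,310,240,"s14b",6)
t=np.load("top.npy"); crop(t,210,125,310,200,"t14b",8)
c=get_calibration("wrist"); im=grab_frame("wrist"); cv2.imwrite("pics/w14.png",im[...,::-1]); print(state()['tcp_pos'])
E
```

```text
[221 138  70  14 522] [693.45 -17.9 ] 210.5900421142578 25.906831741333008 -84.90627002716064
[167 204  32  35 665] [461.82 203.49] 90.76099395751953 70.1896743774414 17.296051025390625
[131 219  18  13 156] [452.03 332.89] 48.8205680847168 30.0207462310791 -78.88691520690918
[ 441.01 -105.44  117.11]
```

View pics/s14b.png

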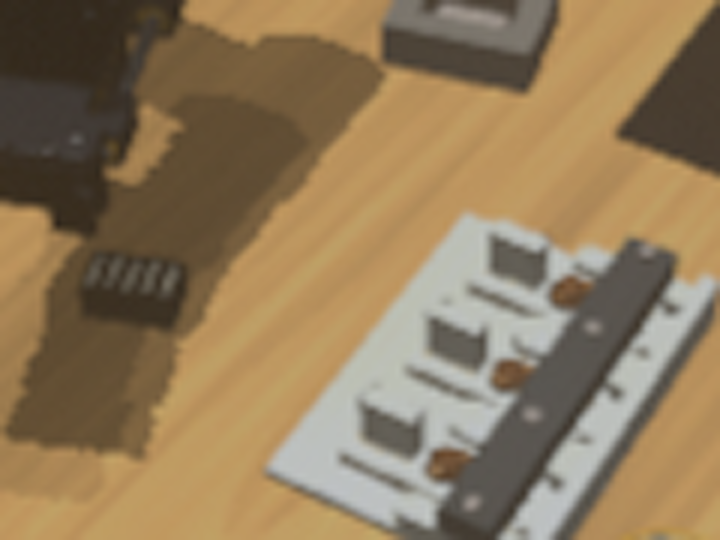

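View pics/t14b.png

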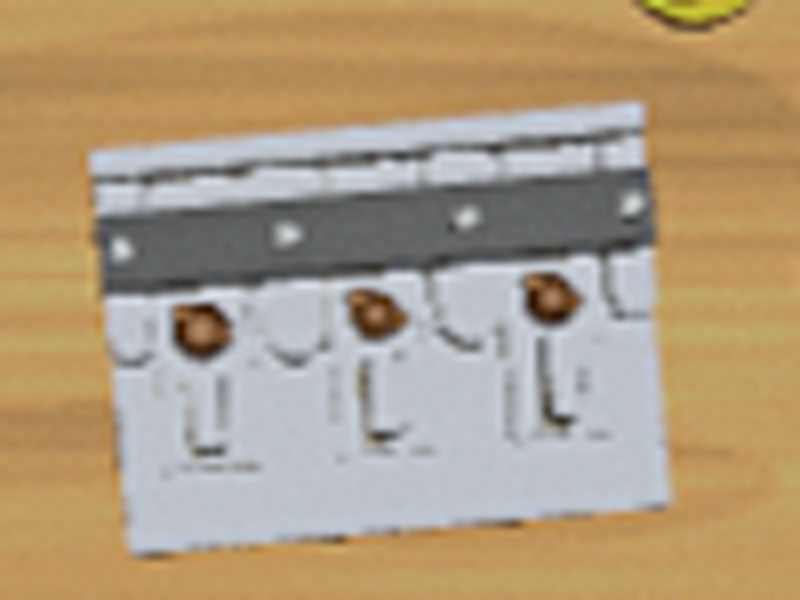

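View pics/w14.png

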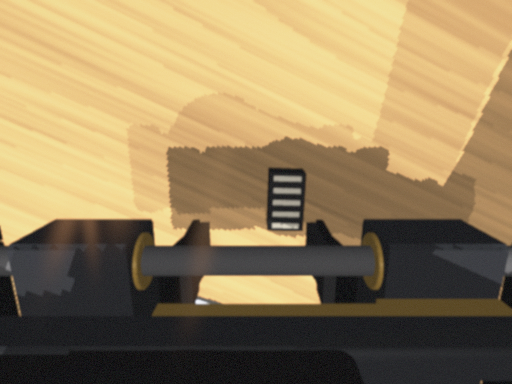

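All three slides are equally deep: tails at y = 468, 451 and 435 in the top crop. The block is in the wrist view at (266-305, 168-230). I'll measure it there.

```bash
python3 - <<'E'
from go import *
c=get_calibration("wrist"); im=cv2.imread("pics/w14.png")
crop(im[...,::-1],240,150,330,240,"w14c",7)
P=np.array([pt(c,u,v,22)[:2] for u,v in [(269,168),(305,170),(303,230),(266,228)]]); print(P,P.mean(0))
d=(P[0]+P[1]-P[2]-P[3])/2; print(np.hypot(*d),np.degrees(np.arctan2(*-d[::-1])), np.hypot(*(P[0]-P[1])))
E
```

```text
[[ 416.45 -106.65]
 [ 405.99  -79.84]
 [ 452.31  -58.41]
 [ 463.55  -87.37]] [434.58 -83.07]
50.94747929108226 23.545313060736667 28.77327771251063
```

View pics/w14c.png

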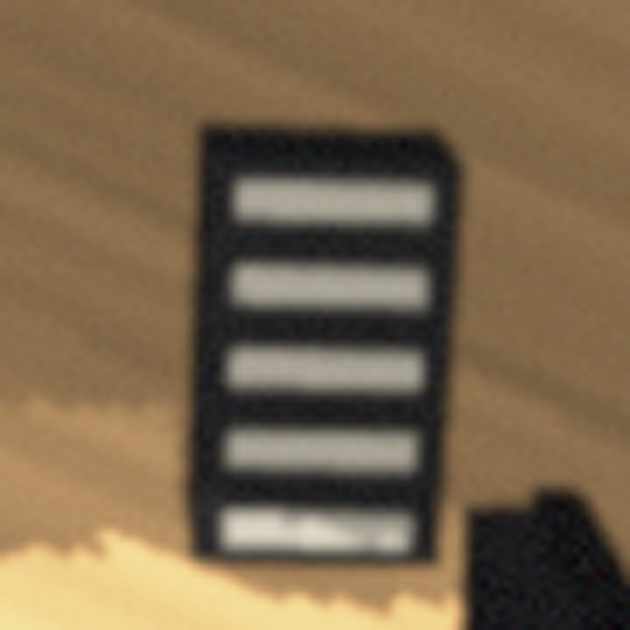

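```bash
python3 -c "
from go import *
rel([434.6,-82.5,24],down(23))"
```

```text
t 20.62 tcp [ 441.01 -105.44  117.11] F [-0.6  -1.49  0.17] w 0.597
shift m [-0.0037, 0.0233, 0.0932] rot [0.12, -0.02, 1.56]
```

>>> {"op": "drive_tool", "data": {"commands": [[60,-0.004,0.023,0.02,0,0,1.6],[60,-0.004,0.023,0.04,0,0,1.6],[60,-0.004,0.023,0.05,0,0,1.6],[60,-0.004,0.023,0.05,0,0,1.6]]}}

```text
time_s: 20.95
tcp_pos: [433.0, -82.8, 65.0]
tcp_rot: [[-0.92, -0.391, -0.007], [-0.391, 0.92, 0.001], [0.006, 0.004, -1.0]]
ft_force: [0.5, -0.2, 0.8]
width: 0.602
```

```bash
python3 - <<'E'
from go import *
im=grab_frame("wrist"); cv2.imwrite("pics/w15.png",im[...,::-1])
rel([434.6,-82.5,24],down(23))
c=get_calibration("wrist")
for u,v in [(258,200)]: print(pt(c,u,v,22))
E
```

```text
t 21.0 tcp [433.95 -82.86  66.16] F [ 0.46 -0.32  0.75] w 0.6
shift m [-0.0009, -0.0, 0.0422] rot [0.16, -0.21, 0.03]
[423.64 -87.04  22.  ]
```

View pics/w15.png

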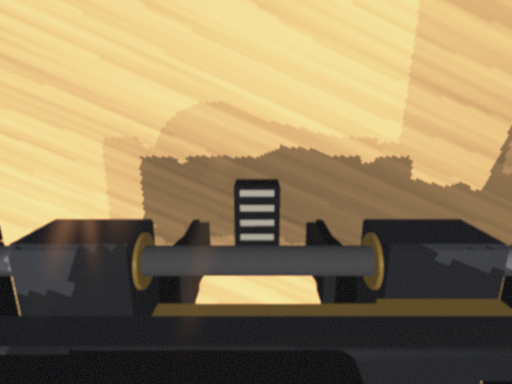

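The block is centred between the fingers and aligned. Grip it.

```bash
python3 - <<'E'
from go import *
c=get_calibration("wrist"); s=state()
for v in (180,181): 
  p=pt(c,257,v,22); print(s['tcp_rot'].T@(p-s['tcp_pos']))
E
```

```text
[24.26 -0.59 44.25]
[23.61 -0.59 44.25]
```

>>> {"op": "drive_tool", "data": {"commands": [[60,-0.001,0,0.025,0,0,0],[60,-0.001,0,0.042,0,0,0],[60,-0.001,0,0.042,0,0,0],[60,-0.001,0,0.042,0,0,0],[0,-0.001,0,0.042,0,0,0],[0,-0.001,0,0.042,0,0,0],[0,-0.001,0,0.042,0,0,0],[0,-0.001,0,0.042,0,0,0],[0,-0.001,0,0.042,0,0,0],[0,-0.001,0,0.042,0,0,0],[0,-0.001,0,0.042,0,0,0],[0,-0.001,0,0.042,0,0,0]]}}

```text
time_s: 22.0
tcp_pos: [435.6, -82.4, 25.8]
tcp_rot: [[-0.92, -0.392, -0.001], [-0.392, 0.92, 0.002], [-0.0, 0.002, -1.0]]
ft_force: [-0.9, 1.1, 6.5]
width: 0.337
```

>>> {"op": "drive_tool", "data": {"commands": [[0,0,0,-0.03,0,0,0],[0,0,0,-0.06,0,0,0],[0,0,0,-0.08,0,0,0],[0,0,0,-0.08,0,0,0],[0,0,0,-0.08,0,0,0]]}}

```text
time_s: 22.42
tcp_pos: [435.5, -82.4, 105.8]
tcp_rot: [[-0.92, -0.391, 0.001], [-0.391, 0.92, 0.003], [-0.002, 0.002, -1.0]]
ft_force: [-0.6, 0.7, -1.0]
width: 0.334
```

```bash
python3 - <<'E'
from go import *
im=grab_frame("wrist"); cv2.imwrite("pics/w16.png",im[...,::-1])
im=grab_frame("scene"); crop(im,150,120,270,210,"s16",6)
rel([468,200,100],down(17.3))
E
```

```text
t 22.52 tcp [434.1  -82.65 104.13] F [-0.62  0.02 -0.2 ] w 0.334
shift m [-0.1418, 0.2468, 0.0045] rot [0.18, -0.18, 5.73]
```

View pics/w16.png

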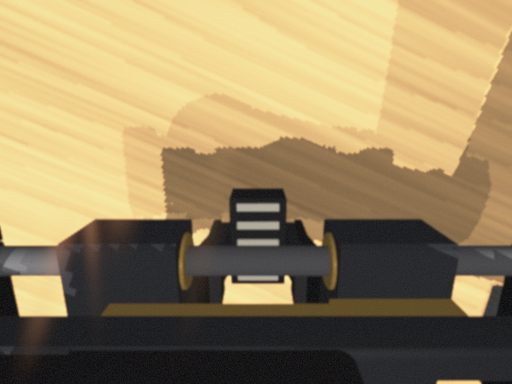

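View pics/s16.png

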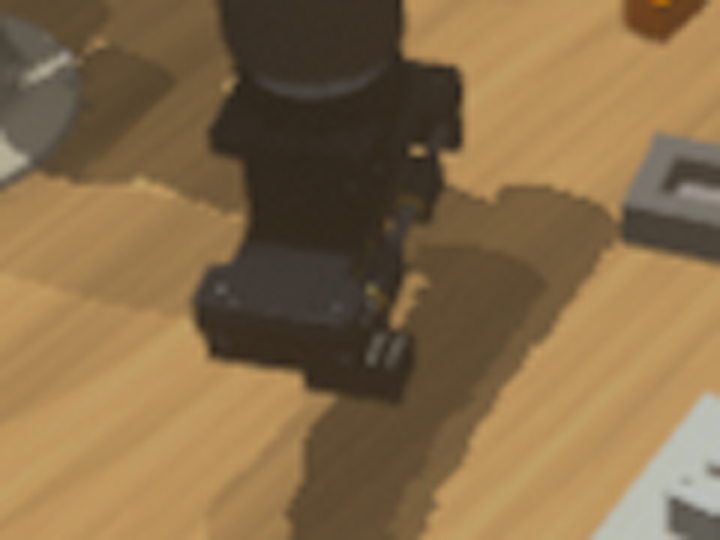

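```bash
python3 - <<'E'
from go import *
c=get_calibration("wrist"); s=state()
for tz in (2,4):
  for u,v in [(258,190),(258,194),(258,282),(231,220),(286,220)]:
    p=pt(c,u,v,s['tcp_pos'][2]-tz); print(tz,(u,v),s['tcp_rot'].T@(p-s['tcp_pos']))
im=cv2.imread("pics/w16.png"); crop(im[...,::-1],210,175,310,295,"w16c",5)
E
```

```text
2 (258, 190) [28.39 -0.02  2.08]
2 (258, 194) [26.29 -0.02  2.08]
2 (258, 282) [-23.69  -0.     1.93]
2 (231, 220) [ 12.3  -14.08   1.99]
2 (286, 220) [12.26 14.58  2.08]
4 (258, 190) [27.89 -0.02  4.08]
4 (258, 194) [25.76 -0.02  4.08]
4 (258, 282) [-24.86   0.     3.93]
4 (231, 220) [ 11.58 -14.25   3.99]
4 (286, 220) [11.55 14.77  4.08]
```

View pics/w16c.png

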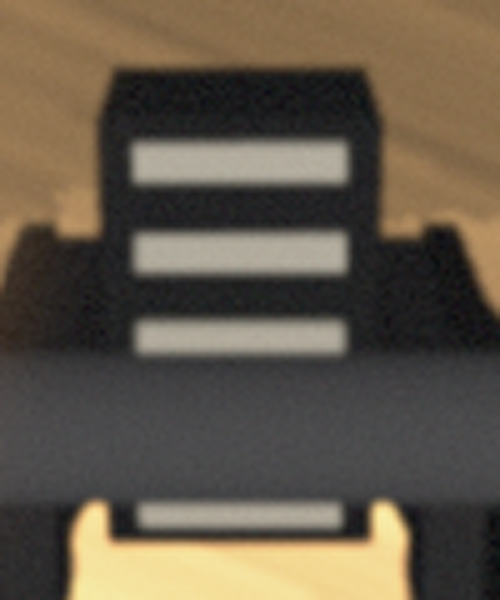

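The block is gripped centrally: far and near top edges are at tool x ≈ -25 and +24. Next I'll view the seat with the wrist camera while holding the block.

```bash
python3 - <<'E'
from go import *
rel([528,218,105],down(17.3))
E
```

```text
t 22.52 tcp [434.1  -82.65 104.13] F [-0.62  0.02 -0.2 ] w 0.334
shift m [-0.204, 0.2399, -0.0007] rot [0.18, -0.18, 5.73]
```

>>> {"op": "drive_tool", "data": {"commands": [[0,-0.204,0.24,0,0,0,5.7],[0,-0.204,0.24,0,0,0,5.7],[0,-0.204,0.24,0,0,0,5.7],[0,-0.204,0.24,0,0,0,5.7],[0,-0.204,0.24,0,0,0,5.7],[0,-0.204,0.24,0,0,0,5.7],[0,-0.204,0.24,0,0,0,5.7],[0,-0.204,0.24,0,0,0,5.7],[0,-0.204,0.24,0,0,0,5.7],[0,-0.204,0.24,0,0,0,5.7],[0,-0.204,0.24,0,0,0,5.7]]}}

```text
time_s: 23.43
tcp_pos: [527.5, 217.1, 103.6]
tcp_rot: [[-0.954, -0.298, -0.005], [-0.298, 0.954, -0.001], [0.005, 0.001, -1.0]]
ft_force: [-0.9, 0.6, -1.5]
width: 0.334
```

```bash
python3 - <<'E'
from go import *
s=state(); c=get_calibration("wrist"); im=grab_frame("wrist"); cv2.imwrite("pics/w17.png",im[...,::-1])
import pickle; pickle.dump((s,c),open("w17.pkl","wb")); print(s['tcp_pos'],s['width'])
crop(im,150,40,350,190,"w17c",4)
E
```

```text
[527.53 217.08 103.58] 0.33420003873272525
```

View pics/w17.png

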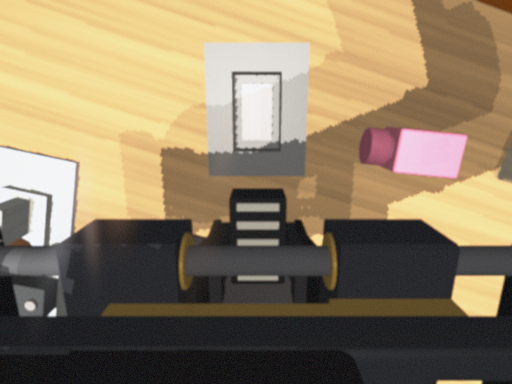

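View pics/w17c.png

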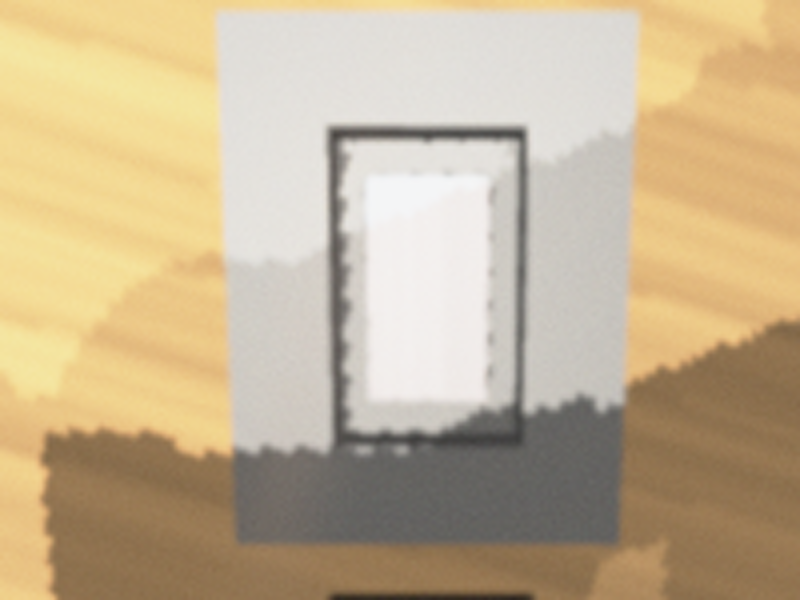

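```bash
python3 - <<'E'
from go import *
import pickle; s,c=pickle.load(open("w17.pkl","rb"))
for Q in ([(217,12),(640,12),(620,543),(238,543)],[(327,126),(527,126),(523,443),(337,443)]):
  P=np.array([pt(c,150+x/4-.5,40+y/4-.5,30) for x,y in Q])
  T=(P-s['tcp_pos'])@s['tcp_rot']
  print(P.mean(0),T.mean(0)); print(T)
  d=(P[0]+P[1]-P[2]-P[3])/2; e=(P[1]-P[0]+P[2]-P[3])/2
  print("L",np.hypot(*d[:2]),np.degrees(np.arctan2(-d[1],-d[0])),"W",np.hypot(*e[:2]),np.degrees(np.arctan2(e[1],e[0])))
E
```

```text
[464.3  196.58  30.  ] [66.06 -0.77 73.94]
[[110.85 -35.82  74.15]
 [110.86  34.25  74.21]
 [ 21.27  34.19  73.72]
 [ 21.29 -35.71  73.66]]
L 89.5752646007446 17.367843402721444 W 69.98403153231459 107.34559601930376
[464.07 196.46  30.  ] [66.32 -0.81 73.94]
[[ 93.08 -17.96  74.07]
 [ 93.08  15.85  74.1 ]
 [ 39.55  16.12  73.81]
 [ 39.56 -17.26  73.78]]
L 53.53267744228534 17.868857113864685 W 33.597072639787775 107.34570611579696
```

The seat measures 89.6 x 70.0 mm with a 53.5 x 33.6 recess (true sizes 90 x 70 and 54 x 34), centre (464.2, 196.5), yaw 17.35°. I'll move over it.

>>> {"op": "drive_tool", "data": {"commands": [[0,0.03,-0.001,0,0,0,0],[0,0.06,-0.001,0,0,0,0],[0,0.0668,-0.001,0.015,0,0,0],[0,0.0668,-0.001,0.03,0,0,0],[0,0.0668,-0.001,0.04,0,0,0],[0,0.0668,-0.001,0.042,0,0,0],[0,0.0668,-0.001,0.042,0,0,0],[0,0.0668,-0.001,0.042,0,0,0]]}}

```text
time_s: 24.15
tcp_pos: [465.6, 196.8, 64.0]
tcp_rot: [[-0.955, -0.298, -0.001], [-0.298, 0.955, 0.002], [0.001, 0.002, -1.0]]
ft_force: [0.3, 0.8, -0.5]
width: 0.337
```

```bash
python3 - <<'E'
from go import *
s=state(); c=get_calibration("wrist"); im=grab_frame("wrist"); crop(im,180,140,340,300,"w18c",4)
rel([463.6,196.6,41],down(17.35))
im=grab_frame("scene"); crop(im,230,130,310,190,"s18",8)
E
```

```text
t 24.2 tcp [465.84 197.15  64.23] F [ 0.08 -0.41 -0.04] w 0.337
shift m [0.0023, 0.0001, 0.0232] rot [0.14, 0.0, -0.02]
```

View pics/w18c.png

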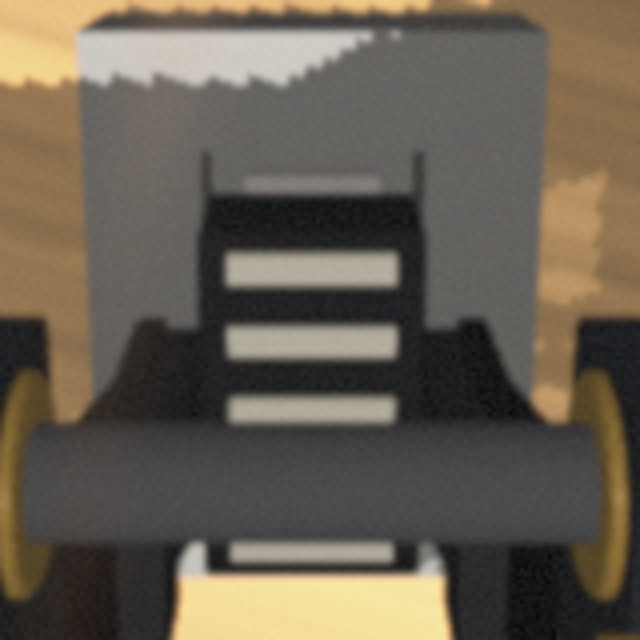

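View pics/s18.png

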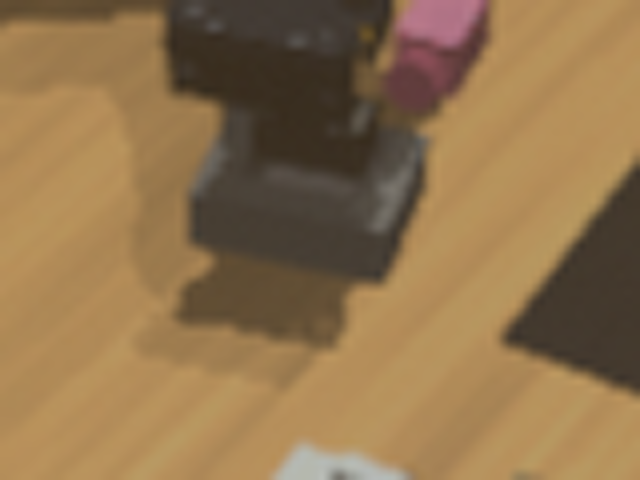

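```bash
python3 - <<'E'
from go import *
s=state(); c=get_calibration("wrist")
for y in (30,): 
  p=pt(c,258,140+y/4-.5,30); print("seat near edge",s['tcp_rot'].T@(p-s['tcp_pos']))
for y in (232,571):
  p=pt(c,258,140+y/4-.5,s['tcp_pos'][2]-3); print("block",s['tcp_rot'].T@(p-s['tcp_pos']))
p=pt(c,258,140+150/4-.5,30); print("recess near",s['tcp_rot'].T@(p-s['tcp_pos']))
E
```

```text
seat near edge [46.43  0.05 34.26]
block [24.13 -0.    2.99]
block [-24.54   0.01   3.01]
recess near [28.29  0.06 34.27]
```

Laterally the block is centred. It needs +1.5 mm along tool x. Lower it to the pad.

>>> {"op": "drive_tool", "data": {"commands": [[0,0.0015,0,0.004,0,0,0],[0,0.0015,0,0.008,0,0,0],[0,0.0015,0,0.012,0,0,0],[0,0.0015,0,0.015,0,0,0],[0,0.0015,0,0.015,0,0,0]]}}

```text
time_s: 24.67
tcp_pos: [463.4, 196.6, 47.7]
tcp_rot: [[-0.954, -0.299, -0.003], [-0.299, 0.954, 0.001], [0.003, 0.002, -1.0]]
ft_force: [0.3, -0.3, 0.1]
width: 0.337
```

>>> {"op": "drive_tool", "data": {"commands": [[0,0,0,0.003,0,0,0],[0,0,0,0.006,0,0,0],[0,0,0,0.006,0,0,0]]}}

```text
time_s: 24.92
tcp_pos: [463.8, 196.9, 42.1]
tcp_rot: [[-0.954, -0.299, -0.002], [-0.299, 0.954, 0.001], [0.002, 0.002, -1.0]]
ft_force: [-0.6, -0.3, 0.8]
width: 0.338
```

>>> {"op": "drive_tool", "data": {"commands": [[0,0,0,0.001,0,0,0],[0,0,0,0.002,0,0,0],[0,0,0,0.002,0,0,0]]}}

```text
time_s: 25.17
tcp_pos: [463.9, 196.9, 41.0]
tcp_rot: [[-0.954, -0.299, -0.001], [-0.299, 0.954, 0.002], [0.001, 0.002, -1.0]]
ft_force: [-2.3, -0.3, 3.3]
width: 0.336
```

Contact with the pad at 41 mm, as expected. I'll open, rise and close.

>>> {"op": "drive_tool", "data": {"commands": [[0,0,0,-0.001,0,0,0],[55,0,0,-0.001,0,0,0],[55,0,0,-0.001,0,0,0],[55,0,0,-0.001,0,0,0],[55,0,0,-0.001,0,0,0],[55,0,0,-0.02,0,0,0],[0,0,0,-0.04,0,0,0],[0,0,0,-0.05,0,0,0],[0,0,0,-0.05,0,0,0],[0,0,0,-0.05,0,0,0],[0,0,0,-0.05,0,0,0],[0,0,0,-0.05,0,0,0],[0,0,0,-0.05,0,0,0],[0,0,0,-0.05,0,0,0],[0,0,0,-0.05,0,0,0]]}}

```text
time_s: 26.42
tcp_pos: [463.8, 196.7, 90.1]
tcp_rot: [[-0.954, -0.299, -0.002], [-0.299, 0.954, 0.001], [0.002, 0.002, -1.0]]
ft_force: [-0.1, -0.2, -0.1]
width: 0.023
```

```bash
python3 - <<'E'
from go import *
im=grab_frame("wrist"); cv2.imwrite("pics/w19.png",im[...,::-1])
rel([463.6,196.6,50],down(17.35))
E
```

```text
t 26.47 tcp [463.85 196.75  90.22] F [0.86 0.69 1.08] w 0.015
shift m [0.0002, -0.0001, 0.0402] rot [0.1, -0.1, 0.02]
```

View pics/w19.png

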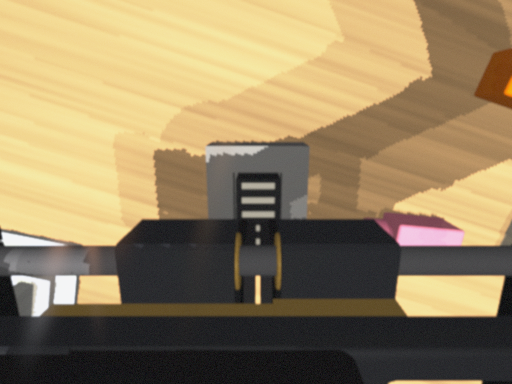

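The block sits in the recess, proud of the seat as expected. Press it down with the closed fingers.

>>> {"op": "drive_tool", "data": {"commands": [[0,0,0,0.025,0,0,0],[0,0,0,0.04,0,0,0],[0,0,0,0.044,0,0,0],[0,0,0,0.046,0,0,0],[0,0,0,0.048,0,0,0],[0,0,0,0.05,0,0,0],[0,0,0,0.05,0,0,0]]}}

```text
time_s: 27.05
tcp_pos: [463.9, 196.8, 41.2]
tcp_rot: [[-0.954, -0.299, -0.001], [-0.299, 0.954, 0.002], [0.001, 0.002, -1.0]]
ft_force: [0.6, 0.9, -0.1]
width: 0.002
```

>>> {"op": "drive_tool", "data": {"commands": [[0,0,0,0.001,0,0,0],[0,0,0,0.002,0,0,0],[0,0,0,0.003,0,0,0],[0,0,0,0.003,0,0,0]]}}

```text
time_s: 27.38
tcp_pos: [464.5, 197.3, 38.4]
tcp_rot: [[-0.954, -0.299, -0.0], [-0.299, 0.954, 0.003], [-0.001, 0.003, -1.0]]
ft_force: [-0.6, -0.5, 4.4]
width: 0.005
```

```bash
python3 - <<'E'
from go import *
im=grab_frame("scene"); crop(im,230,130,310,190,"s20",8)
im=grab_frame("wrist"); crop(im,180,100,340,260,"w20c",4)
print(state()['ft_force'],state()['tcp_pos'])
E
```

```text
[-2.14 -0.46  5.61] [464.5  197.34  38.43]
```

View pics/w20c.png

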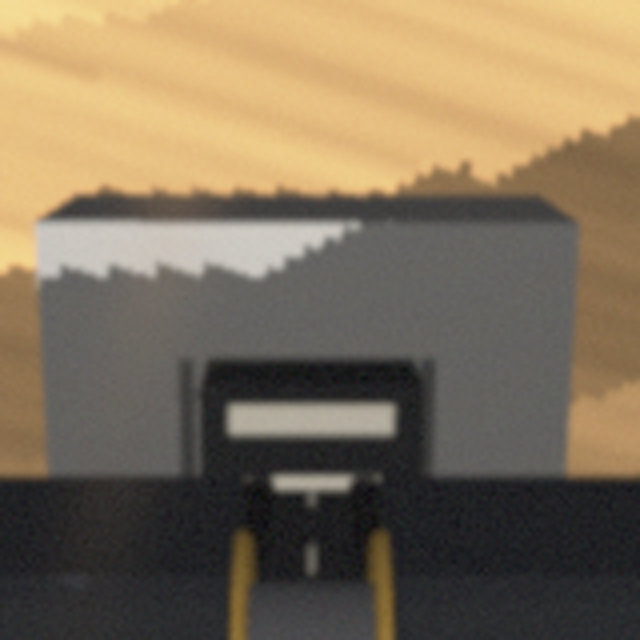

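View pics/s20.png

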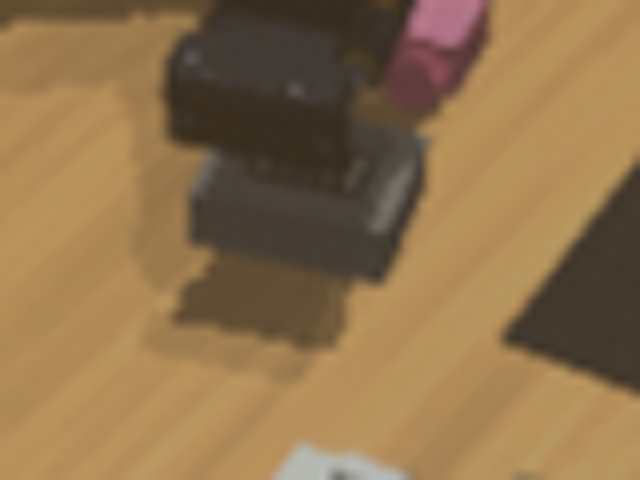

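>>> {"op": "drive_tool", "data": {"commands": [[0,0,0,0.001,0,0,0],[0,0,0,0.002,0,0,0],[0,0,0,0.003,0,0,0],[0,0,0,0.003,0,0,0]]}}

```text
time_s: 27.82
tcp_pos: [464.6, 197.4, 38.3]
tcp_rot: [[-0.954, -0.3, 0.0], [-0.3, 0.954, 0.002], [-0.001, 0.002, -1.0]]
ft_force: [-8.1, -3.2, 26.2]
width: 0.005
```

It stopped firmly at tip height 30.3 mm with 26 N, consistent with flush. Lift and inspect.

>>> {"op": "drive_tool", "data": {"commands": [[0,0,0,-0.003,0,0,0],[0,0,0,-0.04,0,0,0],[0,-0.03,0,-0.07,0,0,0],[40,-0.07,0,-0.07,0,0,0],[40,-0.07,0,-0.07,0,0,0],[40,-0.07,0,-0.07,0,0,0],[40,-0.07,0,-0.07,0,0,0]]}}

```text
time_s: 28.4
tcp_pos: [530.3, 217.3, 103.6]
tcp_rot: [[-0.955, -0.298, -0.003], [-0.298, 0.955, 0.001], [0.003, 0.002, -1.0]]
ft_force: [-0.1, -0.2, 0.2]
width: 0.223
```

```bash
python3 - <<'E'
from go import *
import pickle
s=state(); c=get_calibration("wrist"); im=grab_frame("wrist"); pickle.dump((s,c),open("w21.pkl","wb")); cv2.imwrite("pics/w21.png",im[...,::-1]); crop(im,180,20,340,180,"w21c",4)
im=grab_frame("scene"); crop(im,230,130,310,190,"s21",8)
E
```

```text
(no output)
```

View pics/w21c.png

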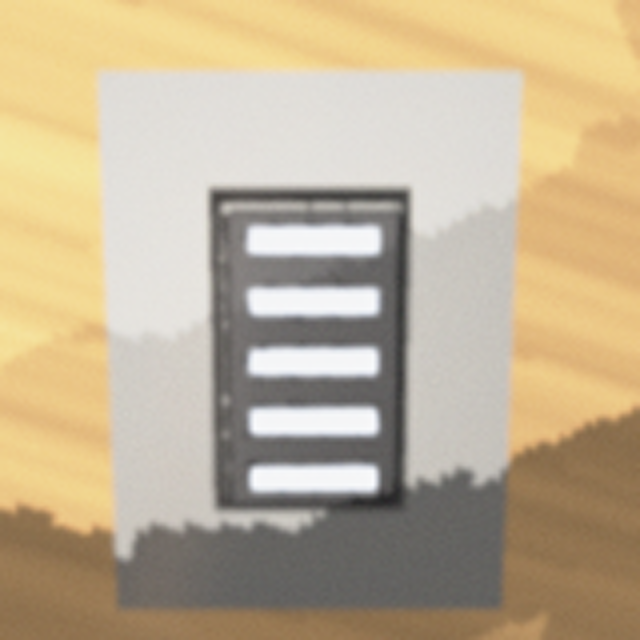

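View pics/s21.png

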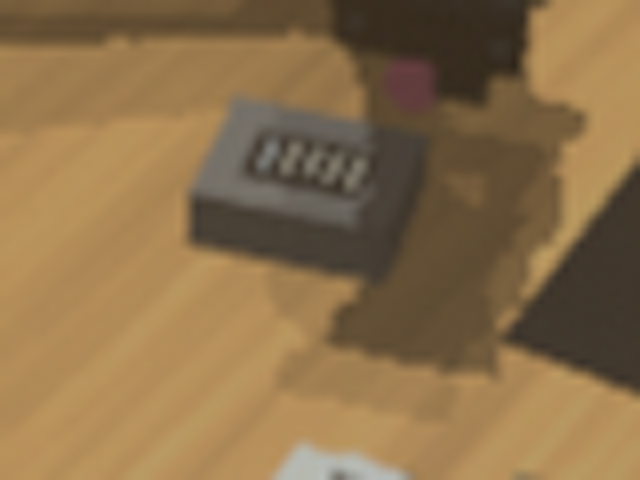

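The block is flush and inside the recess. For the vial, I'll grip it with the tool pitched about 50° down, then roll the tool 180° about its own axis, which stands the vial cap up. First, measure it with the wrist camera.

```bash
python3 - <<'E'
from go import *
rel([500,413,115],down(5))
print(state()['q'])
E
```

```text
t 28.5 tcp [529.72 217.16 103.74] F [0.62 0.23 0.14] w 0.314
shift m [-0.0301, 0.1958, -0.011] rot [0.08, -0.17, 12.37]
[  38.42   24.04  -16.45   -0.2   -49.63 -110.92]
```

>>> {"op": "drive_tool", "data": {"commands": [[60,-0.03,0.196,-0.011,0,0,12.4],[60,-0.03,0.196,-0.011,0,0,12.4],[60,-0.03,0.196,-0.011,0,0,12.4],[60,-0.03,0.196,-0.011,0,0,12.4],[60,-0.03,0.196,-0.011,0,0,12.4],[60,-0.03,0.196,-0.011,0,0,12.4],[60,-0.03,0.196,-0.011,0,0,12.4],[60,-0.03,0.196,-0.011,0,0,12.4]]}}

```text
time_s: 29.17
tcp_pos: [500.0, 412.9, 115.3]
tcp_rot: [[-0.996, -0.087, -0.003], [-0.087, 0.996, 0.0], [0.003, 0.001, -1.0]]
ft_force: [0.8, -0.3, 0.3]
width: 0.599
```

```bash
python3 - <<'E'
from go import *
import pickle
s=state(); c=get_calibration("wrist"); im=grab_frame("wrist"); pickle.dump((s,c),open("w22.pkl","wb")); cv2.imwrite("pics/w22.png",im[...,::-1]); crop(im,180,20,340,180,"w22c",4)
print(s['tcp_pos'],s['q'])
E
```

```text
[500.   412.89 115.28] [  53.75   29.75   -4.41   -0.18  -55.92 -138.65]
```

View pics/w22.png

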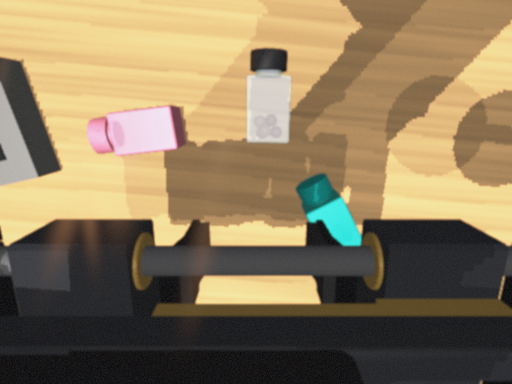

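View pics/w22c.png

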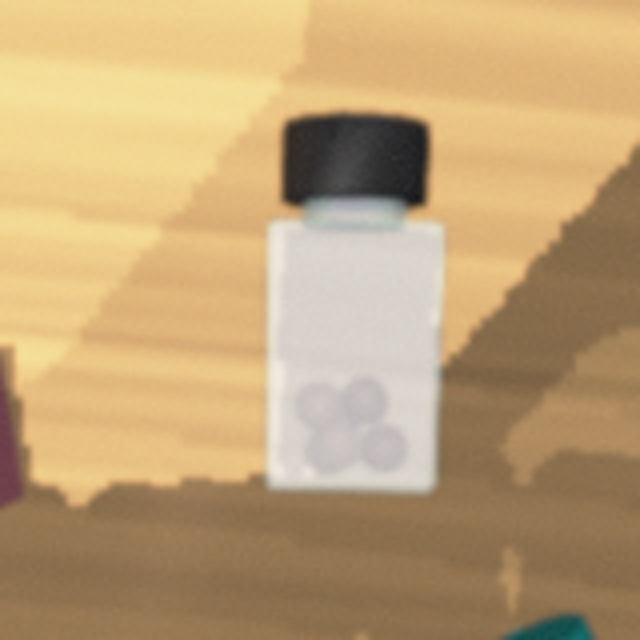

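The vial is clear: body corners in the crop at (267,222), (443,222), (437,490), (267,490), cap above it pointing to the robot. Compute its pose.

```bash
python3 - <<'E'
from go import *
import pickle
s,c=pickle.load(open("w22.pkl","rb"))
P=np.array([pt(c,180+x/4-.5,20+y/4-.5,32) for x,y in [(267,222),(443,222),(437,490),(267,490)]]); print(P)
cap=P[:2].mean(0); base=P[2:].mean(0); d=base-cap
print("L",np.hypot(*d[:2]),"W",np.hypot(*(P[1]-P[0])[:2]),np.hypot(*(P[2]-P[3])[:2]),"az",np.degrees(np.arctan2(d[1],d[0])),"mid",(cap+base)/2)
e=P[1]-P[0]+P[2]-P[3]; print("az from width",np.degrees(np.arctan2(e[1],e[0]))-90)
q=np.array([pt(c,180+x/4-.5,20+y/4-.5,16) for x,y in [(283,160),(428,160)]]); print("cap",q,q.mean(0))
E
```

```text
[[409.37 396.88  32.  ]
 [406.66 427.85  32.  ]
 [453.46 432.03  32.  ]
 [456.21 400.56  32.  ]]
L 46.9826166551117 W 31.08484524777698 31.586136866905395 az 4.797794206032923 mid [431.43 414.33  32.  ]
az from width 4.9937116663462575
cap [[396.68 398.34  16.  ]
 [394.33 425.26  16.  ]] [395.51 411.8   16.  ]
```

```bash
cat >> go.py <<'E'
def tilt(az,pitch,flip=False):
    a,p=np.radians(az),np.radians(pitch); z=np.array([np.cos(a)*np.cos(p),np.sin(a)*np.cos(p),-np.sin(p)]); y=np.array([-np.sin(a),np.cos(a),0])
    if flip: y=-y
    return np.c_[np.cross(y,z),y,z]
E
python3 - <<'E'
from go import *
R=tilt(4.9,50); g=np.array([426.4,413.9,24]); t=g+11*R[:,2]; print(t)
pre=t-90*R[:,2]; print(pre); rel(pre,R)
E
```

```text
[433.44 414.5   15.57]
[375.81 409.56  84.52]
t 29.22 tcp [500.41 412.34 115.5 ] F [-0.83 -1.    0.04] w 0.595
shift m [0.1243, 0.0079, 0.0313] rot [0.05, -40.15, 0.02]
```

>>> {"op": "drive_tool", "data": {"commands": [[60,0.03,0,0,0,-7,0],[60,0.06,0,0,0,-14,0],[60,0.09,0,0,0,-21,0],[60,0.124,0.004,0,0,-28,0],[60,0.124,0.008,0.01,0,-35,0],[60,0.124,0.008,0.031,0,-40.1,0],[60,0.124,0.008,0.031,0,-40.1,0],[60,0.124,0.008,0.031,0,-40.1,0],[60,0.124,0.008,0.031,0,-40.1,0],[60,0.124,0.008,0.031,0,-40.1,0],[60,0.124,0.008,0.031,0,-40.1,0]]}}

```text
time_s: 30.13
tcp_pos: [453.5, 404.2, 197.8]
tcp_rot: [[-0.882, -0.171, 0.439], [-0.165, 0.985, 0.052], [-0.442, -0.026, -0.897]]
ft_force: [0.5, -0.6, 0.1]
width: 0.603
```

```bash
python3 - <<'E'
from go import *
R=tilt(4.9,50); g=np.array([426.4,413.9,24]); t=g+11*R[:,2]
rel(t,R); s=state(); print(s['q']); c=get_calibration("wrist")
im=grab_frame("wrist"); cv2.imwrite("pics/w23.png",im[...,::-1])
im=grab_frame("scene"); crop(im,190,70,350,190,"s23",5)
E
```

```text
t 30.13 tcp [453.46 404.22 197.82] F [ 0.51 -0.56  0.14] w 0.603
shift m [0.0964, 0.0184, 0.1552] rot [1.45, -13.7, 5.0]
[  63.98   13.4   -34.99   41.77  -33.93 -177.4 ]
```

View pics/w23.png

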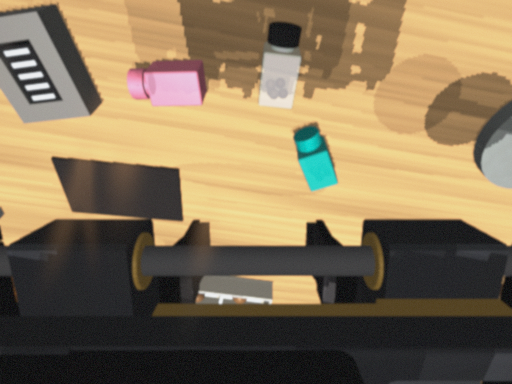

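View pics/s23.png

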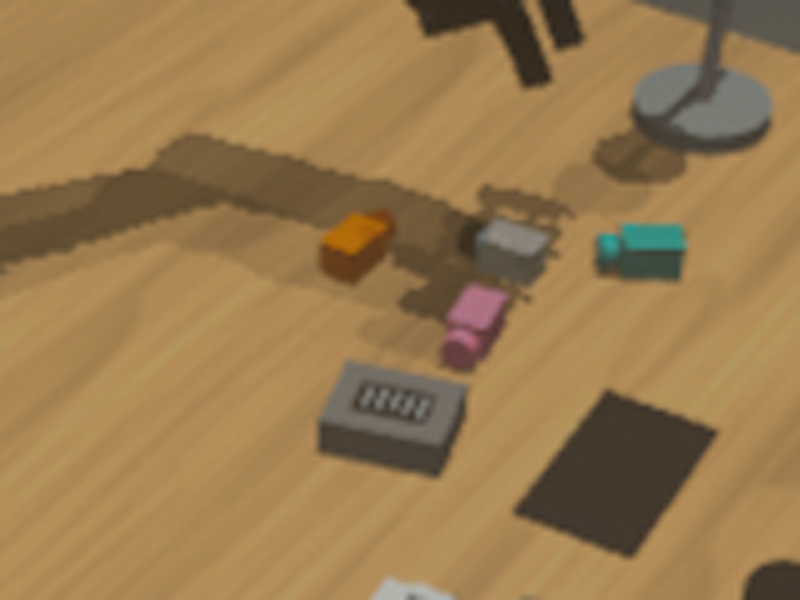

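J6 hit its limit in this roll. I'll use the mirrored roll instead, turning J6 by 180° in the air before picking.

>>> {"op": "drive_tool", "data": {"commands": [[60,0,0,0,0,0,-7],[60,0,0,0,0,0,-14],[60,0,0,0,0,0,-21],[60,0,0,0,0,0,-28],[60,0,0,0,0,0,-35],[60,0,0,0,0,0,-42],[60,0,0,0,0,0,-49],[60,0,0,0,0,0,-56],[60,0,0,0,0,0,-63],[60,0,0,0,0,0,-70],[60,0,0,0,0,0,-77],[60,0,0,0,0,0,-84],[60,0,0,0,0,0,-91],[60,0,0,0,0,0,-98],[60,0,0,0,0,0,-105],[60,0,0,0,0,0,-112],[60,0,0,0,0,0,-119],[60,0,0,0,0,0,-126],[60,0,0,0,0,0,-133],[60,0,0,0,0,0,-140]]}}

```text
time_s: 31.9
tcp_pos: [452.6, 404.8, 196.5]
tcp_rot: [[0.789, -0.431, 0.438], [-0.5, -0.864, 0.052], [0.356, -0.26, -0.898]]
ft_force: [-0.2, -1.0, 0.0]
width: 0.599
```

```bash
cat > vp.py <<'E'
from go import *
R=tilt(4.9,50,True); g=np.array([426.4,413.9,24]); t=g+11*R[:,2]
import sys
rel(t-float(sys.argv[1])*R[:,2],R); s=state(); print(s['q']); print(s['tcp_rot'])
E
python3 vp.py 90
```

```text
t 31.9 tcp [452.61 404.77 196.54] F [-0.16 -0.95  0.01] w 0.599
shift m [-0.1029, 0.0581, 0.0672] rot [3.37, 13.69, -34.41]
[ 64.07  13.48 -35.02  41.69 -33.88 -37.06]
[[ 0.79 -0.43  0.44]
 [-0.5  -0.86  0.05]
 [ 0.36 -0.26 -0.9 ]]
```

>>> {"op": "drive_tool", "data": {"commands": [[60,-0.02,0.012,0.013,0.6,2.7,-6.8],[60,-0.04,0.023,0.026,1.3,5.4,-13.7],[60,-0.06,0.035,0.04,2,8.2,-20.6],[60,-0.08,0.046,0.053,2.7,11,-27.5],[60,-0.103,0.058,0.067,3.4,13.7,-34.4],[60,-0.103,0.058,0.067,3.4,13.7,-34.4],[60,-0.103,0.058,0.067,3.4,13.7,-34.4],[60,-0.103,0.058,0.067,3.4,13.7,-34.4],[60,-0.103,0.058,0.067,3.4,13.7,-34.4],[60,-0.103,0.058,0.067,3.4,13.7,-34.4]]}}

```text
time_s: 32.73
tcp_pos: [377.0, 411.0, 86.0]
tcp_rot: [[0.763, 0.077, 0.642], [0.055, -0.997, 0.054], [0.644, -0.006, -0.765]]
ft_force: [0.3, 0.9, 0.4]
width: 0.6
```

```bash
python3 vp.py 0; python3 -c "
from go import *
im=grab_frame('scene'); crop(im,190,70,350,190,'s24',5)
im=grab_frame('wrist'); cv2.imwrite('pics/w24.png',im[...,::-1])"
```

```text
t 32.73 tcp [376.96 410.98  85.97] F [0.28 0.89 0.4 ] w 0.6
shift m [-0.002, 0.0013, 0.0903] rot [0.05, -0.08, -0.62]
[ 56.64  19.93 -56.94 112.9  -33.33 -71.6 ]
[[ 0.76  0.08  0.64]
 [ 0.05 -1.    0.05]
 [ 0.64 -0.01 -0.77]]
```

View pics/s24.png

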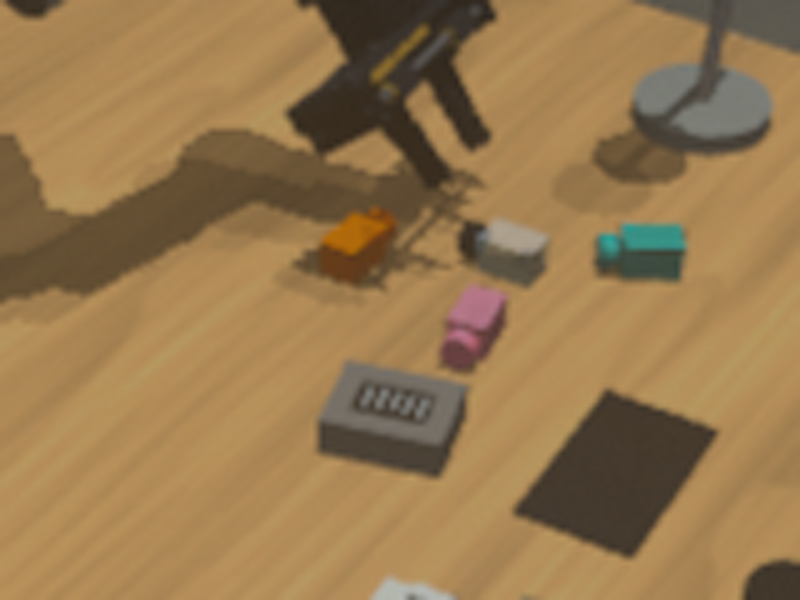

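View pics/w24.png

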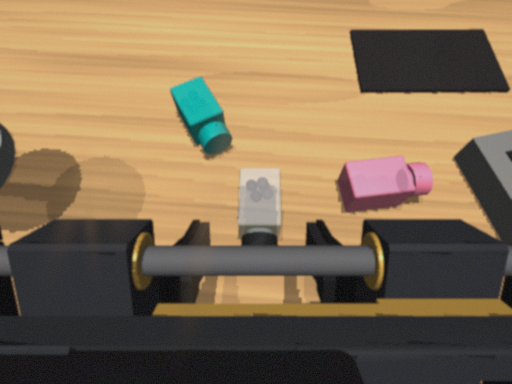

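The vial (240-280, 168-232) is centred between the fingers. Approach along the tool axis and grip.

>>> {"op": "drive_tool", "data": {"commands": [[60,-0.001,0.001,0.025,0,0,0],[60,-0.002,0.001,0.05,0,0,0],[60,-0.002,0.001,0.07,0,0,0],[60,-0.002,0.001,0.08,0,0,0],[60,-0.002,0.001,0.08,0,0,0]]}}

```text
time_s: 33.25
tcp_pos: [422.7, 429.6, 42.0]
tcp_rot: [[0.766, 0.055, 0.64], [0.057, -0.998, 0.018], [0.64, 0.023, -0.768]]
ft_force: [-4.1, -3.1, 12.1]
width: 0.603
```

```bash
python3 vp.py 0; python3 -c "
from go import *
im=grab_frame('scene'); crop(im,230,70,330,145,'s25',8)"
```

```text
t 33.25 tcp [422.72 429.63  42.03] F [-4.1  -3.08 12.13] w 0.603
shift m [-0.0096, 0.0151, 0.0269] rot [2.1, 0.22, -0.49]
[ 52.58  27.7  -51.96 117.49 -34.11 -73.57]
[[ 0.77  0.06  0.64]
 [ 0.06 -1.    0.02]
 [ 0.64  0.02 -0.77]]
```

View pics/s25.png

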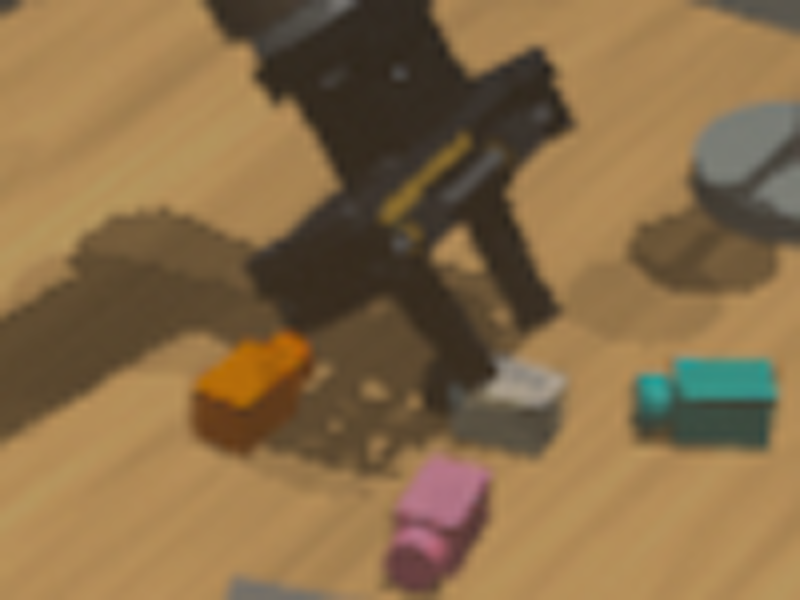

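J4 reached its limit, so the tool drifted 15 mm sideways and a finger touched the vial lightly. I'll back off, pick the vial up vertically, and lay it in open space in line with the arm before the tilted grasp.

>>> {"op": "drive_tool", "data": {"commands": [[60,0.0,0.0,-0.03,0,0,0],[60,0,0,-0.07,0,0,0],[60,0,0,-0.1,0,0,0],[60,0,0,-0.13,0,0,0],[60,0,0,-0.15,0,0,0],[60,0,0,-0.15,0,0,0]]}}

```text
time_s: 33.8
tcp_pos: [322.7, 428.9, 159.1]
tcp_rot: [[0.771, 0.061, 0.634], [0.057, -0.998, 0.026], [0.634, 0.016, -0.773]]
ft_force: [-0.8, 1.3, -0.1]
width: 0.598
```

```bash
python3 - <<'E'
from go import *
R=tilt(4.9,90,True); print(R)
rel([431.4,414.3,120],R); print(state()['q'])
im=grab_frame('scene'); crop(im,230,70,330,145,'s26',8)
E
```

```text
[[ 1.    0.09  0.  ]
 [ 0.09 -1.    0.  ]
 [ 0.   -0.   -1.  ]]
t 33.8 tcp [322.65 428.86 159.08] F [-0.8   1.27 -0.13] w 0.598
shift m [0.0582, 0.0205, 0.0988] rot [1.36, -39.37, -1.04]
[ 78.08  12.9  -52.86  74.18 -39.73 -50.09]
```

View pics/s26.png

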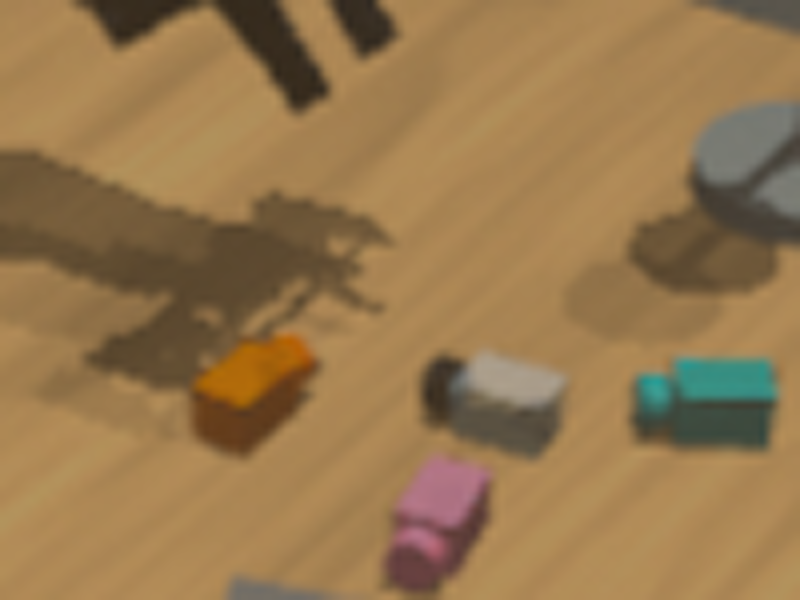

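>>> {"op": "drive_tool", "data": {"commands": [[60,0.01,0,0,0,-6,0],[60,0.02,0.005,0.01,0,-12,0],[60,0.03,0.01,0.03,0,-18,0],[60,0.04,0.015,0.05,0,-24,0],[60,0.05,0.02,0.07,0.5,-30,0],[60,0.058,0.02,0.098,1.2,-36,-1],[60,0.058,0.02,0.098,1.3,-39.4,-1],[60,0.058,0.02,0.098,1.3,-39.4,-1],[60,0.058,0.02,0.098,1.3,-39.4,-1],[60,0.058,0.02,0.098,1.3,-39.4,-1],[60,0.058,0.02,0.098,1.3,-39.4,-1],[60,0.058,0.02,0.098,1.3,-39.4,-1]]}}

```text
time_s: 34.85
tcp_pos: [432.9, 409.6, 115.5]
tcp_rot: [[0.997, 0.08, -0.001], [0.08, -0.997, -0.012], [-0.002, 0.012, -1.0]]
ft_force: [-0.3, 0.6, 0.0]
width: 0.6
```

```bash
python3 - <<'E'
from go import *
R=tilt(4.9,90,True)
rel([431.4,414.3,120],R); print(state()['q'])
import pickle
s=state(); c=get_calibration("wrist"); im=grab_frame("wrist"); pickle.dump((s,c),open("w27.pkl","wb")); cv2.imwrite("pics/w27.png",im[...,::-1])
E
```

```text
t 34.85 tcp [432.91 409.65 115.47] F [-0.33  0.6   0.  ] w 0.6
shift m [-0.0011, -0.0047, -0.0046] rot [0.69, 0.14, -0.34]
[ 59.12  25.43 -12.23   0.36 -52.99  35.22]
```

View pics/w27.png

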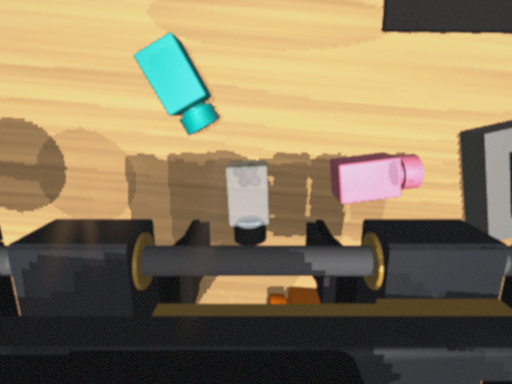

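```bash
python3 - <<'E'
from go import *
import pickle
s,c=pickle.load(open("w27.pkl","rb"))
P=np.array([pt(c,x,y,32) for x,y in [(226,166.5),(267,166),(270,222),(229,223)]])
cap=P[2:].mean(0); base=P[:2].mean(0); d=base-cap
print(P,"L",np.hypot(*d[:2]),"W",np.hypot(*(P[1]-P[0])[:2]),"az",np.degrees(np.arctan2(d[1],d[0])),"mid",(cap+base)/2, (P.mean(0)-s['tcp_pos'])@s['tcp_rot'])
print(proj(c,s['tcp_pos']-[0,0,80]))
E
```

```text
[[457.53 434.26  32.  ]
 [460.32 403.35  32.  ]
 [415.67 397.05  32.  ]
 [412.39 429.42  32.  ]] L 45.239517443388095 W 31.041214058166254 az 7.071570956627849 mid [436.48 416.02  32.  ] [ 4.26 -7.07 83.38]
[255.91 201.3 ]
```

```bash
python3 - <<'E'
from go import *
rel([434,415.7,13],tilt(6.5,90,True))
E
```

```text
t 34.9 tcp [432.48 409.95 115.77] F [ 0.34 -0.48 -0.42] w 0.602
shift m [0.0022, -0.0068, 0.1027] rot [0.67, 0.14, -1.88]
```

>>> {"op": "drive_tool", "data": {"commands": [[60,0.002,-0.0065,0.03,0.6,0,-1.9],[60,0.002,-0.0065,0.065,0.6,0,-1.9],[60,0.002,-0.0065,0.09,0.6,0,-1.9],[60,0.002,-0.0065,0.102,0.6,0,-1.9],[60,0.002,-0.0065,0.102,0.6,0,-1.9],[0,0.002,-0.0065,0.102,0.6,0,-1.9],[0,0.002,-0.0065,0.102,0.6,0,-1.9],[0,0.002,-0.0065,0.102,0.6,0,-1.9],[0,0.002,-0.0065,0.102,0.6,0,-1.9],[0,0.002,-0.0065,0.102,0.6,0,-1.9],[0,0.002,-0.0065,0.102,0.6,0,-1.9],[0,0.002,-0.0065,0.102,0.6,0,-1.9],[0,0.002,-0.0065,0.102,0.6,0,-1.9]]}}

```text
time_s: 35.98
tcp_pos: [434.8, 417.4, 15.8]
tcp_rot: [[0.993, 0.114, -0.001], [0.114, -0.993, 0.002], [-0.001, -0.002, -1.0]]
ft_force: [-1.5, 0.1, 5.7]
width: 0.367
```

Gripped (31.9 mm). Lift and carry it to the open area at (520, -200), azimuth -4.5°, where the arm plane lines up with the vial axis.

>>> {"op": "drive_tool", "data": {"commands": [[0,0,0,-0.03,0,0,0],[0,0,0,-0.07,0,0,0],[0,0,0,-0.1,0,0,0],[0,0,0,-0.1,0,0,0]]}}

```text
time_s: 36.32
tcp_pos: [437.6, 420.1, 121.8]
tcp_rot: [[0.993, 0.115, 0.007], [0.115, -0.993, 0.012], [0.008, -0.011, -1.0]]
ft_force: [0.4, 0.6, -0.7]
width: 0.367
```

```bash
python3 - <<'E'
from go import *
rel([520,-200,110],tilt(-4.5,90,True)); print(state()['q'])
E
```

```text
t 36.32 tcp [437.61 420.12 121.75] F [ 0.36  0.65 -0.68] w 0.367
shift m [0.0105, 0.6256, 0.005] rot [-0.67, -0.41, 11.1]
[ 59.1   25.37 -11.12  -0.   -52.73  37.5 ]
```

>>> {"op": "drive_tool", "data": {"commands": [[0,0.01,0.626,0.005,0,0,11.1],[0,0.01,0.626,0.005,0,0,11.1],[0,0.01,0.626,0.005,0,0,11.1],[0,0.01,0.626,0.005,0,0,11.1],[0,0.01,0.626,0.005,0,0,11.1],[0,0.01,0.626,0.005,0,0,11.1],[0,0.01,0.626,0.005,0,0,11.1],[0,0.01,0.626,0.005,0,0,11.1],[0,0.01,0.626,0.005,0,0,11.1],[0,0.01,0.626,0.005,0,0,11.1],[0,0.01,0.626,0.005,0,0,11.1],[0,0.01,0.626,0.005,0,0,11.1],[0,0.01,0.626,0.005,0,0,11.1],[0,0.01,0.626,0.005,0,0,11.1],[0,0.01,0.626,0.005,0,0,11.1],[0,0.01,0.626,0.005,0,0,11.1],[0,0.01,0.626,0.005,0,0,11.1],[0,0.01,0.626,0.005,0,0,11.1]]}}

```text
time_s: 37.82
tcp_pos: [515.0, -204.4, 108.2]
tcp_rot: [[0.997, -0.081, -0.003], [-0.081, -0.997, 0.001], [-0.003, -0.001, -1.0]]
ft_force: [-1.1, 0.3, -1.1]
width: 0.365
```

```bash
python3 - <<'E'
from go import *
rel([520,-200,15],tilt(-4.5,90,True)); print(state()['q'])
E
```

```text
t 37.82 tcp [ 514.99 -204.42  108.19] F [-1.09  0.29 -1.09] w 0.365
shift m [0.0049, -0.0047, 0.0932] rot [-0.05, 0.18, -0.17]
[ -4.92  22.2  -18.82  -0.06 -49.16  90.29]
```

>>> {"op": "drive_tool", "data": {"commands": [[0,0,0,0.03,0,0,0],[0,0,0,0.06,0,0,0],[0,0,0,0.085,0,0,0],[0,0,0,0.092,0,0,0],[0,0,0,0.092,0,0,0]]}}

```text
time_s: 38.23
tcp_pos: [514.7, -202.4, 16.4]
tcp_rot: [[0.997, -0.077, -0.005], [-0.077, -0.997, 0.001], [-0.005, -0.0, -1.0]]
ft_force: [0.5, -0.1, -0.2]
width: 0.366
```

>>> {"op": "drive_tool", "data": {"commands": [[0,0,0,0.001,0,0,0],[60,0,0,0.001,0,0,0],[60,0,0,0.001,0,0,0],[60,0,0,0.001,0,0,0],[60,0,0,0.001,0,0,0],[60,0,0,0.001,0,0,0],[60,0,0,-0.04,0,0,0],[60,0,0,-0.075,0,0,0],[60,-0.03,0,-0.09,0,0,0],[60,-0.065,0,-0.09,0,0,0],[60,-0.065,0,-0.09,0,0,0],[60,-0.065,0,-0.09,0,0,0]]}}

```text
time_s: 39.23
tcp_pos: [449.0, -199.0, 107.4]
tcp_rot: [[0.997, -0.081, -0.002], [-0.081, -0.997, 0.001], [-0.002, -0.001, -1.0]]
ft_force: [0.4, -0.6, 0.6]
width: 0.598
```

```bash
python3 - <<'E'
from go import *
import pickle
s=state(); c=get_calibration("wrist"); im=grab_frame("wrist"); pickle.dump((s,c),open("w28.pkl","wb")); cv2.imwrite("pics/w28.png",im[...,::-1]); print(s['tcp_pos'],s['q'])
crop(im,180,60,340,220,"w28c",4)
E
```

```text
[ 448.98 -198.99  107.41] [ -4.94  16.87 -27.55  -0.05 -45.71  90.35]
```

View pics/w28.png

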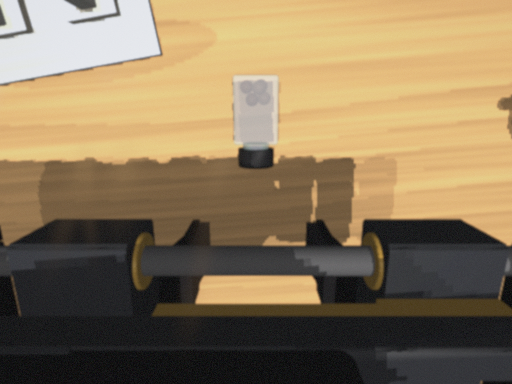

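View pics/w28c.png

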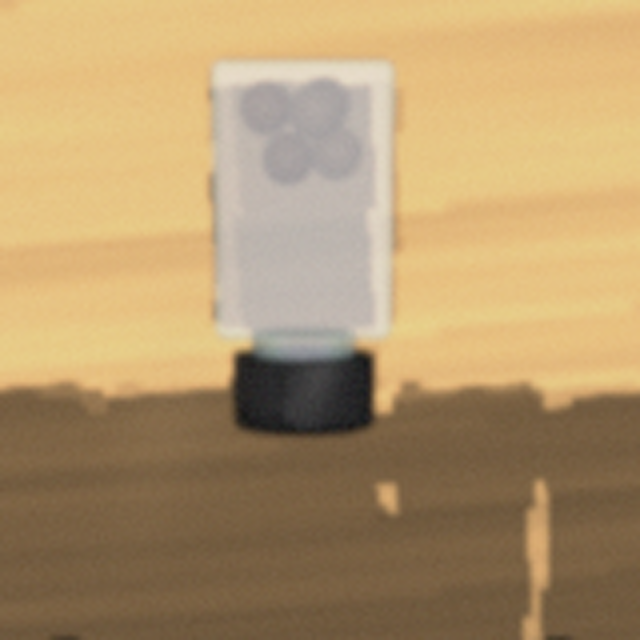

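```bash
python3 - <<'E'
from go import *
import pickle
s,c=pickle.load(open("w28.pkl","rb"))
P=np.array([pt(c,180+x/4-.5,60+y/4-.5,32) for x,y in [(212,62),(396,62),(391,337),(216,337)]])
cap=P[2:].mean(0); base=P[:2].mean(0); d=base-cap
mid=(cap+base)/2; az=np.degrees(np.arctan2(d[1],d[0]))
print("L",np.hypot(*d[:2]),"W",np.hypot(*(P[1]-P[0])[:2]),"az",az,"mid",mid)
R=tilt(-4.7,50,True); u=d/np.linalg.norm(d); g=mid-5*u; g[2]=24; t=g+11*R[:,2]; np.save("vt.npy",t); print(t)
rel(t-80*R[:,2],R)
E
```

```text
L 46.602178084328195 W 31.353013978698606 az -4.824679114603018 mid [ 516.68 -203.13   32.  ]
[ 518.74 -203.29   15.57]
t 39.28 tcp [ 450.64 -199.17  107.41] F [ 0.08 -0.35  0.07] w 0.601
shift m [0.0168, -0.0014, 0.0305] rot [-0.05, 40.06, 0.1]
```

The vial measures 46.6 x 31.4 mm, azimuth -4.8°, body centre (516.7, -203.1). I'll tilt to the pre-grasp pose.

>>> {"op": "drive_tool", "data": {"commands": [[60,0,0,0,0,7,0],[60,0.005,0,0.005,0,14,0],[60,0.01,0,0.01,0,21,0],[60,0.014,0,0.02,0,28,0],[60,0.017,-0.001,0.03,0,35,0],[60,0.017,-0.001,0.03,0,40,0],[60,0.017,-0.001,0.03,0,40,0],[60,0.017,-0.001,0.03,0,40,0],[60,0.017,-0.001,0.03,0,40,0]]}}

```text
time_s: 40.03
tcp_pos: [459.7, -201.3, 73.0]
tcp_rot: [[0.796, -0.073, 0.601], [-0.067, -0.997, -0.033], [0.602, -0.014, -0.798]]
ft_force: [-1.6, 0.6, -0.7]
width: 0.601
```

```bash
python3 - <<'E'
from go import *
t=np.load("vt.npy"); rel(t,tilt(-4.7,50,True)); print(state()['q'])
im=grab_frame("wrist"); cv2.imwrite("pics/w29.png",im[...,::-1])
E
```

```text
t 40.03 tcp [ 459.68 -201.27   72.97] F [-1.56  0.56 -0.71] w 0.601
shift m [0.0125, -0.0015, 0.0814] rot [-0.92, 2.97, -0.11]
[-18.31  13.86 -33.45 -54.13 -11.2  154.49]
```

View pics/w29.png

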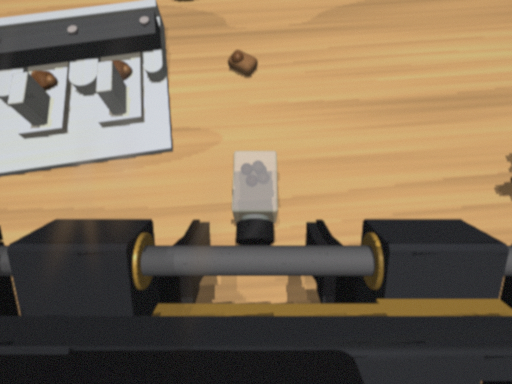

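This pose puts J5 at -11°, near a wrist singularity. The vial should instead lie about 42° off the arm plane, on the side where J4 has more range. I'll go back to vertical, regrasp and turn it.

```bash
python3 - <<'E'
from go import *
rel([515,-203,110],tilt(-4.7,90,True))
E
```

```text
t 40.08 tcp [ 459.9  -201.05   72.91] F [-0.06 -0.1   0.55] w 0.602
shift m [0.0663, -0.0028, 0.0037] rot [-0.97, -37.15, 0.02]
```

>>> {"op": "drive_tool", "data": {"commands": [[60,0.024,0,-0.03,0,-3,0],[60,0.03,0,-0.03,-0.2,-9,0],[60,0.04,-0.001,-0.02,-0.4,-16,0],[60,0.05,-0.002,-0.01,-0.6,-23,0],[60,0.06,-0.003,0,-0.8,-30,0],[60,0.066,-0.003,0.003,-1,-37.2,0],[60,0.066,-0.003,0.003,-1,-37.2,0],[60,0.066,-0.003,0.003,-1,-37.2,0],[60,0.066,-0.003,0.003,-1,-37.2,0],[60,0.066,-0.003,0.003,-1,-37.2,0],[60,0.066,-0.003,0.003,-1,-37.2,0],[60,0.066,-0.003,0.003,-1,-37.2,0]]}}

```text
time_s: 41.08
tcp_pos: [512.6, -202.9, 110.3]
tcp_rot: [[0.997, -0.08, -0.005], [-0.08, -0.997, -0.002], [-0.005, 0.003, -1.0]]
ft_force: [-0.7, 0.4, 0.3]
width: 0.604
```

```bash
python3 - <<'E'
from go import *
rel([515,-203,14.5],tilt(-4.7,90,True)); print(state()['q'])
E
```

```text
t 41.08 tcp [ 512.64 -202.87  110.35] F [-0.68  0.42  0.34] w 0.604
shift m [0.0028, -0.0003, 0.0958] rot [0.15, 0.27, 0.11]
[ -4.66  21.83 -19.15   0.2  -49.29  89.93]
```

>>> {"op": "drive_tool", "data": {"commands": [[60,0.002,0,0.03,0,0,0],[60,0.002,0,0.065,0,0,0],[60,0.002,0,0.09,0,0,0],[60,0.002,0,0.095,0,0,0],[0,0.002,0,0.095,0,0,0],[0,0.002,0,0.095,0,0,0],[0,0.002,0,0.095,0,0,0],[0,0.002,0,0.095,0,0,0],[0,0.002,0,0.095,0,0,0],[0,0.002,0,0.095,0,0,0],[0,0.002,0,0.095,0,0,0],[0,0.002,0,0.085,0,0,0],[0,0.002,0,0.065,0,0,0],[0,0.002,0,0.065,0,0,0]]}}

```text
time_s: 42.25
tcp_pos: [517.3, -203.5, 49.5]
tcp_rot: [[0.997, -0.078, 0.002], [-0.078, -0.997, -0.003], [0.003, 0.003, -1.0]]
ft_force: [0.1, -0.3, -0.2]
width: 0.364
```

>>> {"op": "drive_tool", "data": {"commands": [[0,0,0,0,0,0,-7],[0,0,0,0,0,0,-14],[0,0,0,0,0,0,-21],[0,0,0,0,0,0,-28],[0,0,0,0,0,0,-35],[0,0,0,0,0,0,-42],[0,0,0,0.015,0,0,-42],[0,0,0,0.028,0,0,-42],[0,0,0,0.03,0,0,-42],[0,0,0,0.03,0,0,-42],[60,0,0,0.03,0,0,-42],[60,0,0,0.03,0,0,-42],[60,0,0,0.03,0,0,-42],[60,0,0,0.03,0,0,-42],[60,0,0,0.03,0,0,-42],[60,0,0,0,0,0,-42],[60,0,0,-0.04,0,0,-42],[60,0,0,-0.065,0,0,-42],[60,0,0,-0.065,0,0,-42]]}}

```text
time_s: 43.83
tcp_pos: [519.1, -203.8, 116.9]
tcp_rot: [[0.793, 0.609, 0.008], [0.609, -0.793, -0.004], [0.004, 0.008, -1.0]]
ft_force: [0.7, 0.3, 0.3]
width: 0.599
```

```bash
python3 - <<'E'
from go import *
s=state(); print(s['tcp_pos'],s['q'],s['tcp_rot'][:,0])
im=grab_frame("wrist"); cv2.imwrite("pics/w30.png",im[...,::-1])
E
```

```text
[ 519.14 -203.79  116.89] [ -4.67  21.6  -18.39   0.27 -49.55 132.02] [0.79 0.61 0.  ]
```

View pics/w30.png

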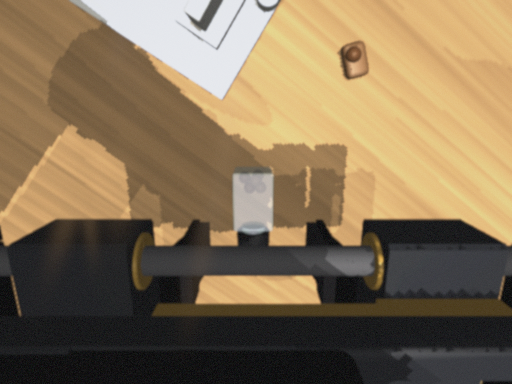

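```bash
python3 - <<'E'
from go import *
s=state(); c=get_calibration("wrist")
P=np.array([pt(c,x,y,32) for x,y in [(233,169.5),(273,169.5),(273,228),(235,228)]])
cap=P[2:].mean(0); base=P[:2].mean(0); d=base-cap
print("L",np.hypot(*d[:2]),"W",np.hypot(*(P[1]-P[0])[:2]),"az",np.degrees(np.arctan2(d[1],d[0])),"mid",(cap+base)/2)
E
```

```text
L 47.03769750589858 W 30.21124877608679 az 38.22192519396182 mid [ 516.65 -200.78   32.  ]
```

>>> {"op": "drive_tool", "data": {"commands": [[60,0,0,-0.02,0,0,7],[60,0,0,-0.03,0,0,14],[60,0,0,-0.03,0,0,21],[60,0,0,-0.03,0,0,28],[60,0,0,-0.03,0,0,35],[60,0,0,-0.03,0,0,42],[60,0,0,-0.03,0,0,49],[60,0,0,-0.03,0,0,56],[60,0,0,-0.03,0,0,63],[60,0,0,-0.03,0,0,70],[60,0,0,-0.03,0,0,77],[60,0,0,-0.03,0,0,84],[60,0,0,-0.03,0,0,91],[60,0,0,-0.03,0,0,98],[60,0,0,-0.03,0,0,105],[60,0,0,-0.03,0,0,112],[60,0,0,-0.03,0,0,119],[60,0,0,-0.03,0,0,126],[60,0,0,-0.03,0,0,133],[60,0,0,-0.03,0,0,140]]}}

```text
time_s: 45.55
tcp_pos: [514.3, -202.8, 139.2]
tcp_rot: [[-0.224, -0.975, -0.007], [-0.975, 0.224, -0.001], [0.002, 0.007, -1.0]]
ft_force: [-0.5, -1.4, -0.5]
width: 0.597
```

```bash
python3 - <<'E'
from go import *
R=tilt(37.5,90); rel([470,-240,150],R)
E
```

```text
t 45.55 tcp [ 514.32 -202.75  139.2 ] F [-0.53 -1.43 -0.48] w 0.597
shift m [0.0462, 0.0349, -0.0104] rot [0.33, -0.27, 39.57]
```

>>> {"op": "drive_tool", "data": {"commands": [[60,0.01,0.008,0,0,0,7],[60,0.02,0.015,-0.003,0,0,14],[60,0.03,0.022,-0.006,0,0,21],[60,0.04,0.03,-0.01,0,0,28],[60,0.046,0.035,-0.01,0,0,35],[60,0.046,0.035,-0.01,0,0,39.6],[60,0.046,0.035,-0.01,0,0,39.6]]}}

```text
time_s: 46.13
tcp_pos: [470.0, -240.3, 149.8]
tcp_rot: [[-0.791, -0.612, -0.007], [-0.612, 0.791, -0.001], [0.006, 0.004, -1.0]]
ft_force: [0.1, -0.2, -0.3]
width: 0.596
```

```bash
python3 - <<'E'
from go import *
az=37.7; a=np.radians(az); u=np.array([np.cos(a),np.sin(a),0]); mid=np.array([517,-202,0.])
R=tilt(az,50); g=mid-5*u; g[2]=24; t=g+11*R[:,2]; np.save("vt.npy",t); print(t)
rel(t-80*R[:,2],R); print(state()['q'])
E
```

```text
[ 518.64 -200.73   15.57]
t 46.13 tcp [ 469.96 -240.29  149.83] F [ 0.06 -0.25 -0.34] w 0.596
shift m [-0.0117, 0.0013, 0.0729] rot [0.2, -40.33, -0.06]
[ -9.4   17.16 -19.59   0.13 -53.62 -42.97]
```

>>> {"op": "drive_tool", "data": {"commands": [[60,0,0,0.005,0,-6,0],[60,-0.002,0,0.01,0,-12,0],[60,-0.004,0,0.02,0,-18,0],[60,-0.006,0,0.03,0,-24,0],[60,-0.008,0,0.04,0,-30,0],[60,-0.01,0,0.055,0,-36,0],[60,-0.012,0.001,0.072,0,-40.3,0],[60,-0.012,0.001,0.072,0,-40.3,0],[60,-0.012,0.001,0.072,0,-40.3,0],[60,-0.012,0.001,0.072,0,-40.3,0],[60,-0.012,0.001,0.072,0,-40.3,0],[60,-0.012,0.001,0.072,0,-40.3,0]]}}

```text
time_s: 47.13
tcp_pos: [480.8, -231.4, 80.5]
tcp_rot: [[-0.602, -0.616, 0.508], [-0.472, 0.788, 0.395], [-0.643, -0.002, -0.766]]
ft_force: [0.3, 0.2, 1.3]
width: 0.596
```

```bash
python3 - <<'E'
from go import *
t=np.load("vt.npy"); rel(t,tilt(37.7,50)); print(state()['q'])
im=grab_frame("wrist"); cv2.imwrite("pics/w31.png",im[...,::-1])
im=grab_frame("scene"); crop(im,110,150,270,270,"s31",5)
E
```

```text
t 47.13 tcp [ 480.75 -231.43   80.49] F [0.26 0.24 1.32] w 0.596
shift m [0.0044, 0.001, 0.0811] rot [0.13, 0.04, 0.31]
[-35.09  23.85 -16.06 -52.82 -50.55  18.34]
```

View pics/s31.png

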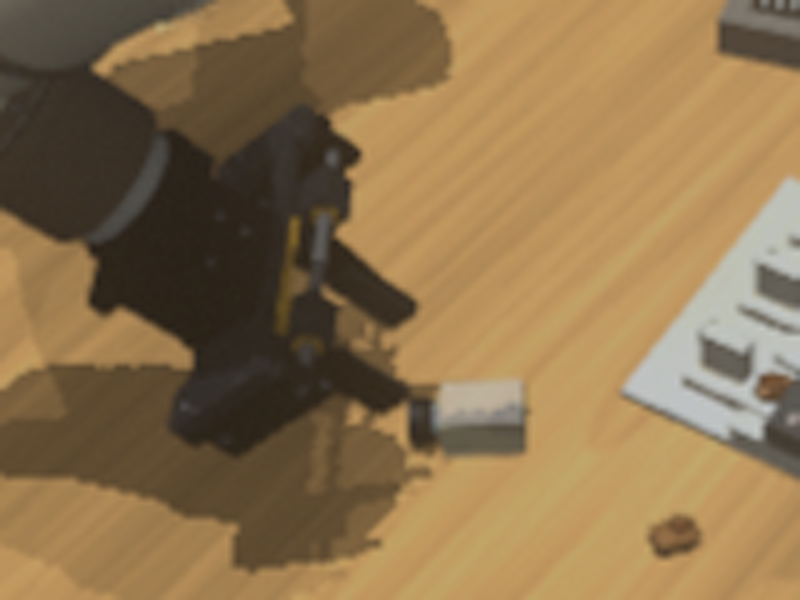

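The wrist is well conditioned now (J4 -53°, J5 -50°). Advance and grip.

>>> {"op": "drive_tool", "data": {"commands": [[60,0.002,0.001,0.025,0,0,0],[60,0.004,0.001,0.05,0,0,0],[60,0.004,0.001,0.07,0,0,0],[60,0.004,0.001,0.08,0,0,0],[60,0.004,0.001,0.08,0,0,0]]}}

```text
time_s: 47.65
tcp_pos: [517.6, -200.2, 14.1]
tcp_rot: [[-0.605, -0.615, 0.505], [-0.469, 0.788, 0.398], [-0.643, 0.003, -0.766]]
ft_force: [0.4, 0.2, -1.2]
width: 0.601
```

```bash
python3 - <<'E'
from go import *
t=np.load("vt.npy"); rel(t,tilt(37.7,50)); print(state()['q'])
im=grab_frame("scene"); crop(im,150,160,250,235,"s32",8)
E
```

```text
t 47.65 tcp [ 517.63 -200.17   14.09] F [ 0.37  0.2  -1.16] w 0.601
shift m [-0.0013, -0.0011, -0.0009] rot [0.32, 0.01, 0.08]
[-31.31  31.05 -15.88 -59.23 -44.51  23.83]
```

View pics/s32.png

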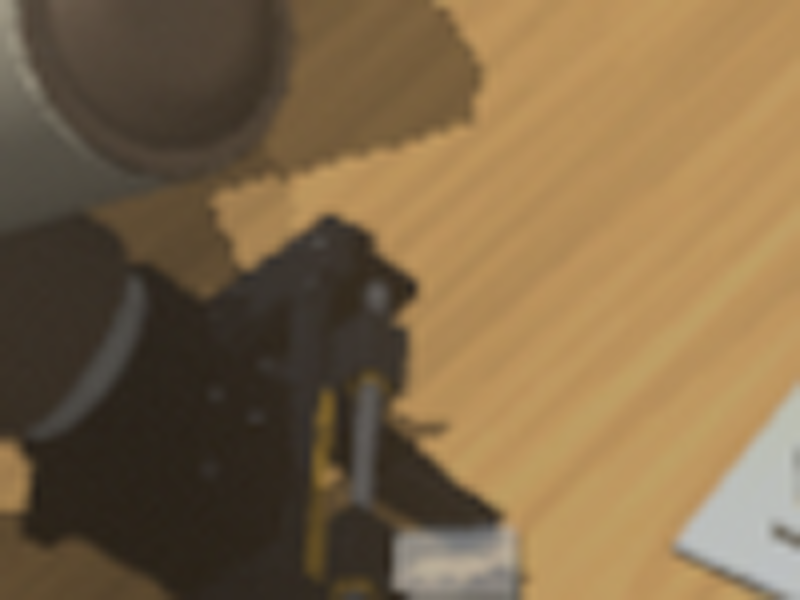

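Fingers straddle the vial. Close on it, then lift.

>>> {"op": "drive_tool", "data": {"commands": [[0,0,0,0,0,0,0],[0,0,0,0,0,0,0],[0,0,0,0,0,0,0],[0,0,0,0,0,0,0],[0,0,0,0,0,0,0],[0,0,0,0,0,0,0],[0,0,0,0,0,0,0],[0,-0.01,0,-0.015,0,0,0],[0,-0.03,0,-0.04,0,0,0],[0,-0.06,0,-0.08,0,0,0],[0,-0.09,0,-0.11,0,0,0],[0,-0.12,0,-0.14,0,0,0],[0,-0.12,0,-0.14,0,0,0]]}}

```text
time_s: 48.78
tcp_pos: [521.4, -202.1, 207.4]
tcp_rot: [[-0.597, -0.614, 0.516], [-0.475, 0.789, 0.39], [-0.647, -0.012, -0.763]]
ft_force: [-0.1, 0.7, -0.4]
width: 0.365
```

```bash
python3 - <<'E'
from go import *
s=state(); print(s['tcp_pos'],s['width'],s['q'],s['ft_force'])
im=grab_frame("scene"); crop(im,110,100,270,220,"s33",5)
im=grab_frame("wrist"); cv2.imwrite("pics/w33.png",im[...,::-1])
E
```

```text
[ 521.38 -202.06  207.44] 0.3651945911185962 [-27.48  13.65 -10.3  -44.98 -55.72  -1.51] [-0.12  0.71 -0.42]
```

View pics/s33.png

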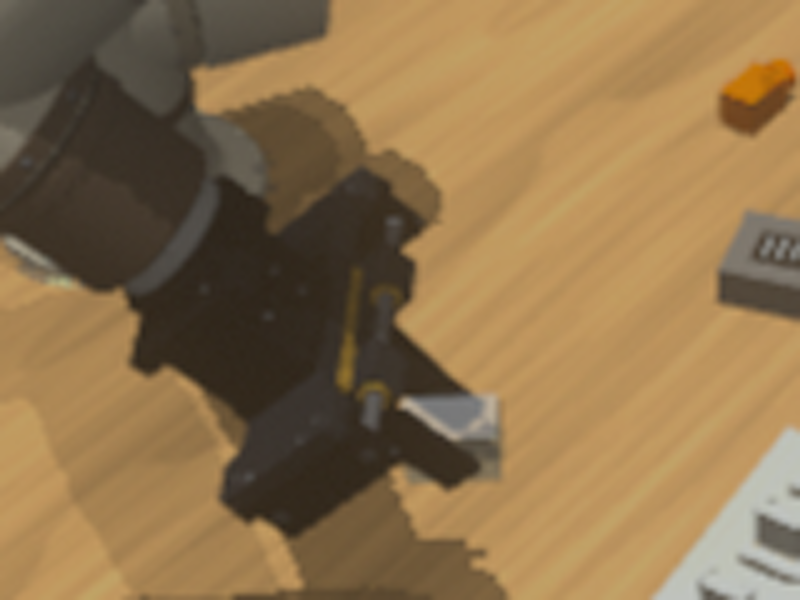

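View pics/w33.png

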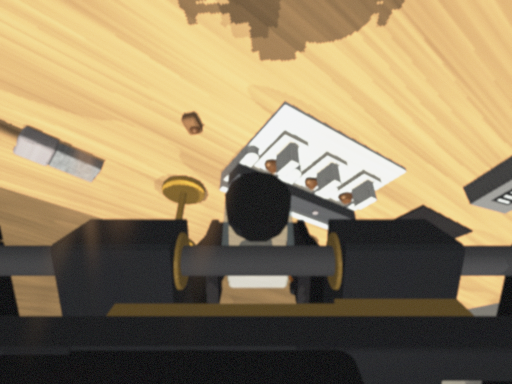

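Vial held (31.8 mm) with the tilt as planned. I'll move high over the mat and turn the azimuth to 85°.

```bash
python3 - <<'E'
from go import *
rel([616,254,220],tilt(85,50))
E
```

```text
t 48.88 tcp [ 520.06 -200.97  203.25] F [-0.64  0.59 -1.94] w 0.367
shift m [-0.2831, 0.3001, 0.2152] rot [-30.59, 0.07, -35.83]
```

>>> {"op": "drive_tool", "data": {"commands": [[0,-0.022,0.023,0.016,-2.3,0,-2.7],[0,-0.044,0.046,0.033,-4.7,0,-5.5],[0,-0.066,0.07,0.05,-7,0,-8.2],[0,-0.088,0.093,0.067,-9.4,0,-11],[0,-0.11,0.116,0.083,-11.8,0,-13.8],[0,-0.131,0.139,0.1,-14.1,0,-16.5],[0,-0.153,0.162,0.116,-16.5,0,-19.3],[0,-0.174,0.185,0.132,-18.8,0,-22],[0,-0.196,0.208,0.149,-21.2,0,-24.8],[0,-0.218,0.231,0.166,-23.5,0,-27.5],[0,-0.24,0.254,0.182,-25.9,0,-30.3],[0,-0.262,0.277,0.2,-28.2,0,-33],[0,-0.283,0.3,0.215,-30.6,0,-35.8],[0,-0.283,0.3,0.215,-30.6,0,-35.8],[0,-0.283,0.3,0.215,-30.6,0,-35.8],[0,-0.283,0.3,0.215,-30.6,0,-35.8],[0,-0.283,0.3,0.215,-30.6,0,-35.8]]}}

```text
time_s: 50.3
tcp_pos: [614.5, 252.8, 216.0]
tcp_rot: [[-0.074, -0.996, 0.051], [-0.76, 0.09, 0.643], [-0.645, 0.009, -0.764]]
ft_force: [-0.1, -1.1, -0.6]
width: 0.364
```

```bash
python3 - <<'E'
from go import *
rel([616,254,220],tilt(85,50)); print(state()['q'])
E
```

```text
t 50.3 tcp [614.55 252.81 215.98] F [-0.13 -1.08 -0.55] w 0.364
shift m [-0.0036, -0.0013, -0.0022] rot [0.33, 0.2, -0.45]
[ 17.03  23.4    5.14 -42.68 -62.34  -4.97]
```

>>> {"op": "drive_tool", "data": {"commands": [[0,0,0,0,0,0,7],[0,0,0,0,0,0,14],[0,0,0,0,0,0,21],[0,0,0,0,0,0,28],[0,0,0,0,0,0,35],[0,0,0,0,0,0,42],[0,0,0,0,0,0,49],[0,0,0,0,0,0,56],[0,0,0,0,0,0,63],[0,0,0,0,0,0,70],[0,0,0,0,0,0,77],[0,0,0,0,0,0,84],[0,0,0,0,0,0,91],[0,0,0,0,0,0,98],[0,0,0,0,0,0,105],[0,0,0,0,0,0,112],[0,0,0,0,0,0,119],[0,0,0,0,0,0,126],[0,0,0,0,0,0,133],[0,0,0,0,0,0,140]]}}

```text
time_s: 51.97
tcp_pos: [614.9, 252.3, 217.4]
tcp_rot: [[-0.579, 0.814, 0.053], [0.643, 0.415, 0.644], [0.502, 0.407, -0.763]]
ft_force: [-0.0, -1.3, -1.5]
width: 0.363
```

```bash
python3 - <<'E'
from go import *
rel([616,254,110],tilt(85,40,True)); print(state()['q'])
E
```

```text
t 51.97 tcp [614.94 252.29 217.41] F [-0.04 -1.34 -1.53] w 0.363
shift m [-0.0534, -0.0421, 0.0831] rot [-3.53, 9.3, 39.12]
[  16.98   23.3     5.17  -42.68  -62.34 -145.32]
```

>>> {"op": "drive_tool", "data": {"commands": [[0,-0.011,-0.008,0.017,-0.5,2,4],[0,-0.022,-0.017,0.034,-1.2,4,8],[0,-0.032,-0.025,0.05,-2,6,12],[0,-0.043,-0.034,0.067,-2.8,8,16],[0,-0.053,-0.042,0.083,-3.5,9.3,20],[0,-0.053,-0.042,0.083,-3.5,9.3,25],[0,-0.053,-0.042,0.083,-3.5,9.3,30],[0,-0.053,-0.042,0.083,-3.5,9.3,35],[0,-0.053,-0.042,0.083,-3.5,9.3,39.1],[0,-0.053,-0.042,0.083,-3.5,9.3,39.1],[0,-0.053,-0.042,0.083,-3.5,9.3,39.1],[0,-0.053,-0.042,0.083,-3.5,9.3,39.1]]}}

```text
time_s: 52.97
tcp_pos: [616.6, 255.1, 110.6]
tcp_rot: [[0.047, 0.997, 0.065], [0.641, -0.08, 0.763], [0.766, 0.006, -0.643]]
ft_force: [-0.0, 0.2, -1.5]
width: 0.365
```

```bash
python3 - <<'E'
from go import *
rel([616,254,40],tilt(85,40,True)); s=state(); print(s['q']); print(s['tcp_rot'])
im=grab_frame("scene"); crop(im,250,90,370,180,"s34",6)
im=grab_frame("wrist"); cv2.imwrite("pics/w34.png",im[...,::-1])
E
```

```text
t 52.97 tcp [616.55 255.08 110.64] F [-0.04  0.17 -1.49] w 0.365
shift m [-0.0548, -0.0009, 0.0446] rot [-0.12, 0.0, 0.52]
[  10.54   32.33    1.16  -58.94  -59.56 -162.69]
[[ 0.05  1.    0.06]
 [ 0.64 -0.08  0.76]
 [ 0.77  0.01 -0.64]]
```

View pics/s34.png

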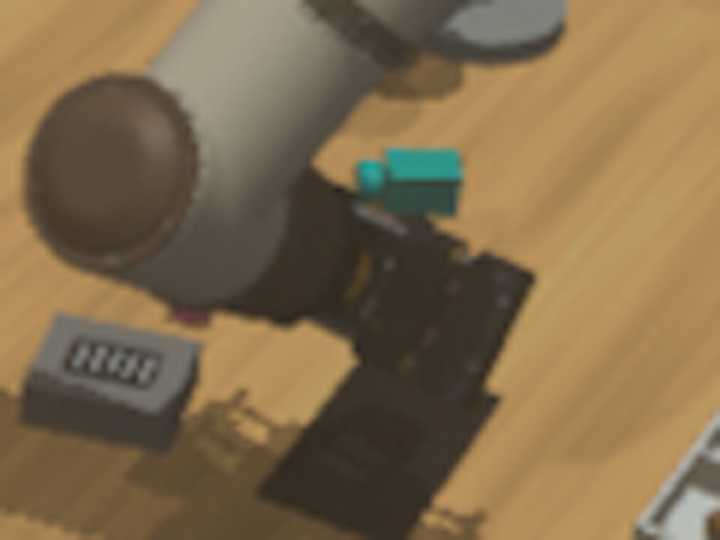

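View pics/w34.png

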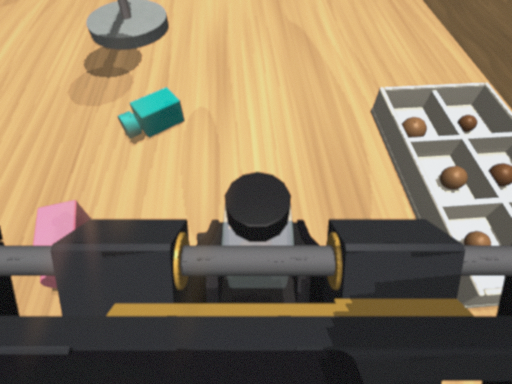

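The vial is upright in the grip with the cap up (wrist view). Lower toward the mat.

>>> {"op": "drive_tool", "data": {"commands": [[0,-0.018,-0.001,0.015,0,0,0.5],[0,-0.036,-0.001,0.03,0,0,0.5],[0,-0.05,-0.001,0.041,0,0,0.5],[0,-0.054,-0.001,0.045,0,0,0.5],[0,-0.054,-0.001,0.045,0,0,0.5],[0,-0.054,-0.001,0.045,0,0,0.5]]}}

```text
time_s: 53.57
tcp_pos: [616.2, 255.8, 40.6]
tcp_rot: [[0.056, 0.996, 0.064], [0.64, -0.085, 0.763], [0.766, -0.002, -0.643]]
ft_force: [0.4, 1.0, 0.4]
width: 0.364
```

```bash
python3 - <<'E'
from go import *
rel([616,254,28],tilt(85,40,True)); s=state(); print(s['q'])
im=grab_frame("scene"); crop(im,250,90,370,180,"s35",6)
E
```

```text
t 53.57 tcp [616.15 255.75  40.58] F [0.4  0.96 0.38] w 0.364
shift m [-0.0108, 0.0, 0.0067] rot [-0.16, -0.01, 0.01]
[   9.77   38.19   -0.    -62.5   -56.72 -155.63]
```

View pics/s35.png

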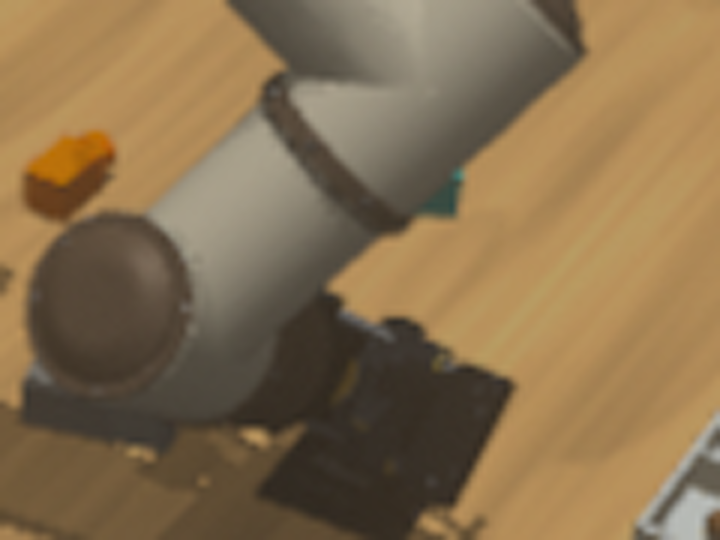

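>>> {"op": "drive_tool", "data": {"commands": [[0,-0.003,0,0.0025,0,0,0],[0,-0.006,0,0.005,0,0,0],[0,-0.0077,0,0.0064,0,0,0],[0,-0.0077,0,0.0064,0,0,0]]}}

```text
time_s: 53.95
tcp_pos: [615.5, 255.6, 29.9]
tcp_rot: [[0.057, 0.996, 0.063], [0.64, -0.085, 0.763], [0.766, -0.003, -0.643]]
ft_force: [-0.3, -0.4, -1.3]
width: 0.365
```

>>> {"op": "drive_tool", "data": {"commands": [[0,-0.0008,0,0.0006,0,0,0],[0,-0.0015,0,0.0013,0,0,0],[0,-0.0023,0,0.0019,0,0,0],[0,-0.0023,0,0.0019,0,0,0]]}}

```text
time_s: 54.28
tcp_pos: [615.8, 255.6, 27.2]
tcp_rot: [[0.057, 0.996, 0.064], [0.64, -0.085, 0.763], [0.766, -0.002, -0.643]]
ft_force: [-0.4, 0.3, 0.3]
width: 0.364
```

>>> {"op": "drive_tool", "data": {"commands": [[0,-0.0008,0,0.0006,0,0,0],[0,-0.0015,0,0.0013,0,0,0],[0,-0.0015,0,0.0013,0,0,0]]}}

```text
time_s: 54.53
tcp_pos: [615.8, 255.6, 27.1]
tcp_rot: [[0.055, 0.996, 0.063], [0.639, -0.084, 0.765], [0.767, -0.001, -0.641]]
ft_force: [-2.9, -3.5, 6.0]
width: 0.362
```

Contact with the mat (6 N). Release and back off along the tool axis.

>>> {"op": "drive_tool", "data": {"commands": [[0,0.0008,0,-0.0006,0,0,0],[60,0.0008,0,-0.0006,0,0,0],[60,0.0008,0,-0.0006,0,0,0],[60,0.0008,0,-0.0006,0,0,0],[60,0.0008,0,-0.0006,0,0,0],[60,0.0008,0,-0.0006,0,0,0],[60,0.0008,0,-0.0006,0,0,0],[60,0.0008,0,-0.02,0,0,0],[60,0.0008,0,-0.05,0,0,0],[60,0.0008,0,-0.09,0,0,0],[60,0.02,0,-0.12,0,0,0],[60,0.04,0,-0.15,0,0,0],[60,0.04,0,-0.15,0,0,0]]}}

```text
time_s: 55.62
tcp_pos: [611.9, 163.9, 160.8]
tcp_rot: [[0.046, 0.996, 0.075], [0.641, -0.087, 0.762], [0.766, 0.013, -0.643]]
ft_force: [0.4, -0.2, 0.6]
width: 0.601
```

```bash
python3 - <<'E'
from go import *
s=state(); print(s['tcp_pos'],s['ft_force'],s['q'])
im=grab_frame("scene"); crop(im,250,90,370,180,"s36",6)
im=grab_frame("wrist"); cv2.imwrite("pics/w36.png",im[...,::-1])
E
```

```text
[611.89 163.93 160.82] [ 0.4  -0.23  0.65] [   2.68   28.22    1.72  -55.24  -67.34 -162.75]
```

View pics/s36.png

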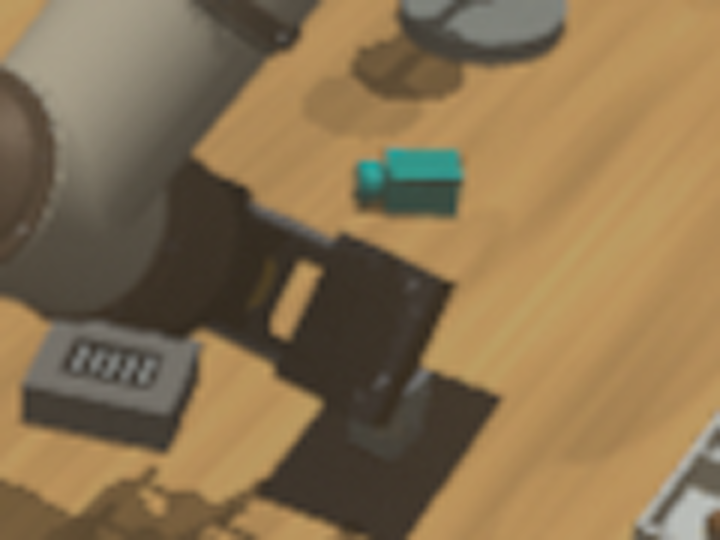

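View pics/w36.png

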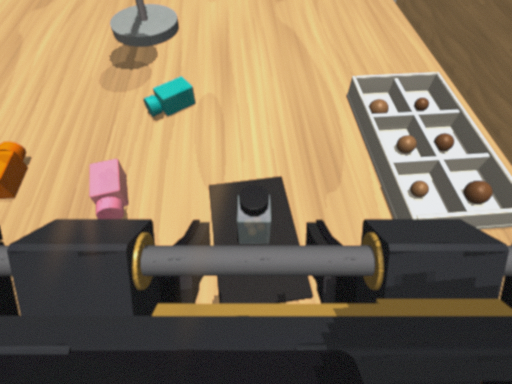

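The vial stands on the mat. I'll move the arm clear and check everything from all cameras.

```bash
python3 - <<'E'
from go import *
rel([480,-150,330],state()['tcp_rot'])
E
```

```text
t 55.72 tcp [609.28 165.71 155.22] F [ 0.32 -0.07  0.26] w 0.602
shift m [-0.0751, -0.101, -0.3621] rot [0.0, 0.0, 0.0]
```

>>> {"op": "drive_tool", "data": {"commands": [[60,0,0,-0.04,0,0,0],[60,-0.01,-0.01,-0.08,0,0,0],[60,-0.02,-0.03,-0.12,0,0,0],[60,-0.075,-0.1,-0.36,0,0,0],[60,-0.075,-0.1,-0.36,0,0,0],[60,-0.075,-0.1,-0.36,0,0,0],[60,-0.075,-0.1,-0.36,0,0,0],[60,-0.075,-0.1,-0.36,0,0,0],[60,-0.075,-0.1,-0.36,0,0,0],[60,-0.075,-0.1,-0.36,0,0,0],[60,-0.075,-0.1,-0.36,0,0,0],[60,-0.075,-0.1,-0.36,0,0,0],[60,-0.075,-0.1,-0.36,0,0,0]]}}

```text
time_s: 56.8
tcp_pos: [481.5, -146.4, 325.2]
tcp_rot: [[0.058, 0.996, 0.062], [0.639, -0.085, 0.765], [0.767, -0.005, -0.641]]
ft_force: [0.0, 0.6, -0.3]
width: 0.6
```

```bash
python3 - <<'E'
from go import *
s=state(); print(s['time_s'],s['tcp_pos'],s['ft_force'],s['q'])
im=grab_frame("scene"); cv2.imwrite("pics/s37.png",im[...,::-1]); crop(im,230,120,350,210,"s37c",6)
im=grab_frame("top"); np.save("top.npy",im); cv2.imwrite("pics/t37.png",im[...,::-1]); crop(im,130,120,310,255,"t37c",4.4)
E
```

```text
56.8 [ 481.54 -146.35  325.15] [ 0.04  0.56 -0.3 ] [ -28.22   19.2    10.46  -45.94 -101.91 -158.13]
```

View pics/s37c.png

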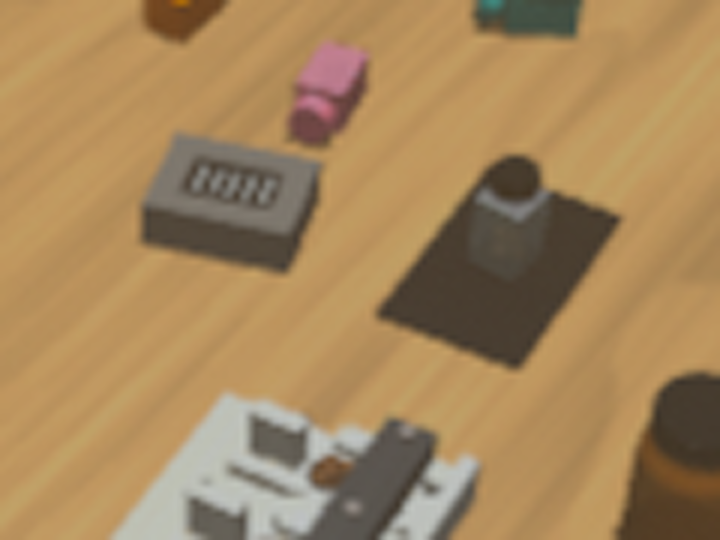

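View pics/t37.png

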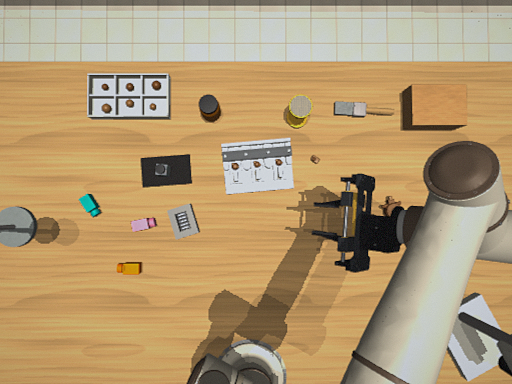

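View pics/t37c.png

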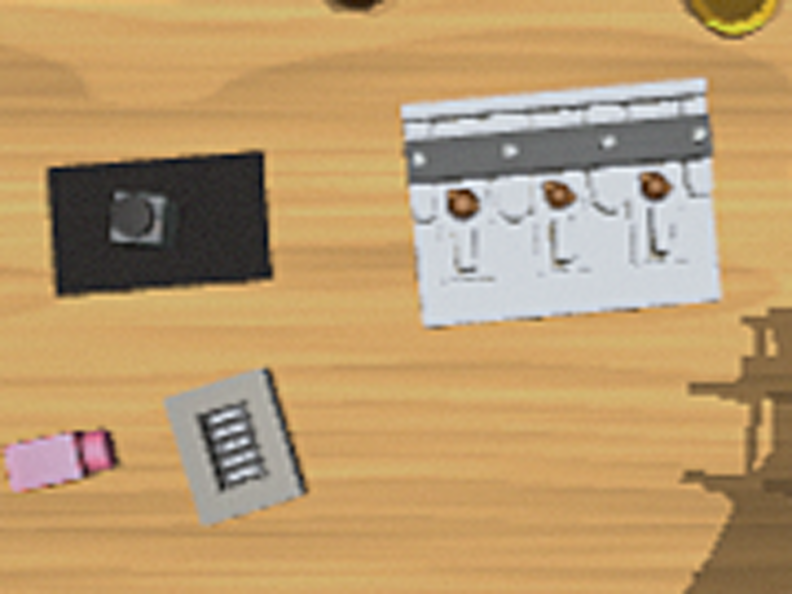

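```bash
python3 - <<'E'
from go import *
import pickle
im=np.load("top.npy"); crop(im,210,125,310,200,"t38",8)
c=get_calibration("top")
Ri=lambda p:np.linalg.inv(np.c_[dock(1,0)-DO,dock(0,1)-DO])@(p-DO)
for q in [(212,468),(388,452),(557,435)]: print("tail",Ri(pt(c,210+q[0]/8-.5,125+q[1]/8-.5,14)[:2]))
for q in [(130,553),(671,507)]: print("front corner",Ri(pt(c,210+q[0]/8-.5,125+q[1]/8-.5,6)[:2]))
for n,q in [("captop",(134,216)),]: print(n,pt(c,130+q[0]/4.4-.5,120+q[1]/4.4-.5,71))
for q in [(113,192),(166,192),(168,240),(112,240)]: print("shoulder?",pt(c,130+q[0]/4.4-.5,120+q[1]/4.4-.5,53))
s,cw=pickle.load(open("w21.pkl","rb"))
# block top in seat: stripes extents
P=np.array([pt(cw,180+x/4-.5,20+y/4-.5,30)[:2] for x,y in [(247,225),(382,225),(380,493),(247,493)]]); S=np.array([pt(cw,180+x/4-.5,20+y/4-.5,30)[:2] for x,y in [(98,72),(523,72),(501,607),(119,607)]])
print("stripes",P.mean(0),"seat",S.mean(0),P.mean(0)-S.mean(0))
E
```

```text
tail [-45.69  68.77]
tail [-45.35   2.41]
tail [-44.41 -61.43]
front corner [-74.58 102.52]
front corner [ -74.78 -102.77]
captop [614.44 256.9   71.  ]
shoulder? [632.09 274.99  53.  ]
shoulder? [632.01 240.14  53.  ]
shoulder? [600.31 238.69  53.  ]
shoulder? [600.41 275.48  53.  ]
stripes [465.59 197.47] seat [464.27 196.39] [1.32 1.08]
```

Everything checks out:
- **Slides:** tails at dock x ≈ -45, so noses are at +65.
- **Vial:** cap top is over the body centre, within about 2 mm.
- **Block:** 1.7 mm off the seat centre.

Hand in.

```bash
python3 -c "
from station import *
print(close_job()); print(state()['time_s'])"
```

```text
the job is handed in; nothing more can be done
None
the job is handed in; nothing more can be done
```

I handed the job in at about 57 s, and my last checks showed everything in place. No verdict is reported, so the result isn't confirmed.

- **Slides:** All three are in lanes 2, 1 and 0, pushed until they stalled against the back stop at 9–12 N. The last top view puts their tails at dock x = -45.7, -45.4 and -44.4 mm; fully home is -45.
- **Vial:** Only one real vial was on the table. It stands cap up near the middle of the mat. The cap's centre is within about 2 mm of the body's, so it looks upright.
- **Block:** It sits in the recess about 1.7 mm from the seat centre. I pressed it with 26 N, more than the 7–15 N needed, and it stopped with the fingertips at 30.3 mm, against 30 mm for the seat top. I read that as flush but took no separate height measurement.
- **Bystanders:** I didn't touch the jar, magnifier, fragment or look-alikes. The arm hid part of the vertebra in the last top view; earlier pictures showed it in its place.

Three things did not go to plan:
- I lifted from the first slide before the fingers had closed, and had to grip it again.
- One tilted approach to the vial hit a joint limit and nudged it a few millimetres with about 12 N.
- I then carried the vial to open space and turned it, because a second tilted grasp came too close to a wrist singularity.

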